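# Unplug the microscope's camera port and stow the plug in the pot tin

### The arm

A 6-joint arm with a two-finger parallel gripper is mounted at the origin on the work surface. World frame = base frame: x ahead of the robot, y to its left, z up, the work surface at z = 0. Lengths are in m, angles in rad, forces in N, time in s.
With the tool pointing down it reaches from about 0.15 to 0.775 m from the base axis. Payload 6.1 kg.
Tool frame: the origin (TCP) lies midway between the tips of the shut fingers; the grasp point (between the pads) lies 19 mm behind it (arm.pinch_z is the distance from the TCP to the grasp point, in m); z points along the fingers, y is the direction in which the jaws open and shut (so a half turn about z gives the same grasp; the last joint's range is limited). The gripper opens to 85 mm and grips with 20 to 120 N. Pads are 22 mm wide; open, the fingers measure 114 mm over their backs; the gripper's body (76 mm by 85 mm) begins 54 mm behind the grasp point. The pads swing forward as they close: fully open they stand 13 mm farther back than shut.
Start: joints at [1.24, 0.126, -0.04, 1.405, 0, 1.571], TCP at [0.171, 0.497, 0.231] pointing down, gripper open.
Joint ranges: [-2.72, 2.72], [-0.95, 1.95], [-1.27, 1.35], [-1.78, 2.02], [-1.46, 1.47], [-3.14, 3.14]. Speed limits (rad/s): [2.39, 2.39, 3.01, 3.14, 3.14, 3.14].

### API

Orientations are given as a rotation vector (axis times angle).
In Python, from cell import arm, vision gives the robot as it stands. The module is installed in compiled form; this text tells all that it offers.
- The arm moves only by the tool servo_tool, never from a script. Its argument "increments" is a list of rows, each a list of 5 numbers: the shift along the tool's x, y, z in mm, then the turn about the tool's z in rad, then the finger opening in mm, from 0 to 85.4. In form: [[x, y, z, twist, fingers], ...]. A call has 1 to 12 rows; each row shifts and turns the commanded pose from where the row before left it, along the tool's axes as they then stand; what a row does not reach is not made up. A row lasts 1/12 s, in which the tool goes at most 41.7 mm and 7.16 degrees, less where a joint would pass 70% of its speed; a pose out of reach is approached as far as the arm can. A call with a gripper value outside its range is refused whole. The fingers move at their own pace and stop on an object; "squeeze" is the grip in N (left out, the last holds). Time passes only in rows, so rows that do not move let the fingers close. It gives the time, the measured TCP pose, the force and the opening at its end, in the units of the state.
- arm.sense(): the state, without advancing time (a new reading comes with each control period).
- vision.snapshot(name): name is "side" or "top" or "wrist"; returns the picture (400x640x3 uint8, blue, green, red); there is no depth.
- vision.camera_info(name): a dict with "fx", "fy", "cx", "cy" (pixels), "dist" ([k1, k2, p1, p2, k3] as OpenCV has them; the pictures are not rectified), "xyz" and "rotation" of the camera in the world; the wrist camera has in their place "mount" (4x4, takes a point from camera to tool coordinates, whose origin is the TCP and whose axes are the flange's). Camera axes: x right, y up, looking along -z (the intrinsics and any distortion apply to the point x, -y, -z); pixel columns grow to the right and rows downward; lengths in m; the calibration is good to about 2 mm. A picture is of the moment at which its call begins: read the wrist's pose just before it. camera_info takes no time and is no camera call.
- arm.close_job(): hands the job in, once; it reports no verdict.
The state is a dict: "time": time; "qpos": joint angles; "joint_velocities": joint speeds; "joint_efforts": joint torques, N m; "tcp_pos": TCP position; "tool_rot": TCP orientation; "ft_force": force on the tool from outside, world axes, zero at the start; "ft_torque": the same for the moment, N m; "width": finger opening in m.
Only numpy, scipy, OpenCV 4.12 (cv2) and the standard library are available. Lean on these libraries where they do the work, as an engineer would, in place of code of your own. Each camera call takes 0.05 s, during which the arm holds its last target.

### The job

Open the microscope's inclined camera port: rock its stuck orange plug to both sides until both black rubber lips have given way, and only then draw it straight out along the port. Stand the plug on its foot in the one empty place of the round tin among the objective pots, lowering it in rather than dropping it, and let go with all the pots left standing. Finally slide the blue beam selector all the way to the robot's left (away from its start end); leave the oil bottle and the slide box alone.

Things in the scene. Friction and masses are not known exactly. Their poses are not given: they have to be found in the camera images.
- port: inclined socket on the front of the low cream microscope stand, which is fixed; it leans 34 degrees from vertical towards the stand's front (the robot). Origin: centre of the bore's floor, where the plug's foot sits. z runs out along the bore; y is horizontal, +y to the left as seen from the robot: the rocking direction. Outside 61 (x) by 78 (y) mm, mouth at z = 45 mm, bore 43 by 60 mm
- port_mouth (a point): centre of the socket's mouth, 45 mm out along the bore, axes as the port's. From 46 to 56 mm out two black rubber lips grip the plug's waist from +y and -y. A seat 8 mm high on the bore's floor leaves the foot only 28 (x) by 32 (y) mm, so the plug can lean only sideways (along y), pivoting at its foot. Gripper room on all sides of the handle
- plug: the orange plug, 122 mm long, 0.16 kg. Origin: centre of its foot; z along it to the handle. Round foot 26 mm across, from z = 10 mm widening to a round bead 41 mm across (z = 26 to 39 mm), round waist 30 mm across (to 62 mm), handle 22 (x) by 30 mm (y), z = 62 to 122 mm. It starts fully home in the port, axes along the port's. Its bead is caught under both lips and cannot pass till they are pushed back
- plug_handle (a point): centre of the plug's handle, 92 mm from its foot on its axis; grip here, across 30 mm (y) or 22 mm (x). Leaning the plug about its foot by 12 degrees towards +y pushes the left lip back 6 to 10 mm, towards -y the right one (repeat if one has not given way); 4 to 8 N sideways here is enough. While rocking, lift it 2 mm at most
- plug_foot (a point): centre of the underside of the plug's foot
- lip_left (a joint): how far the lip on the port's +y side has been pushed back, m: 0 at the start, 0.012 at most; it stays where it is pushed (about 5 N of friction). It has given way above 0.005, when the bead can pass
- lip_right (a joint): the same for the lip on the port's -y side
- tin: round open steel tin, 143 mm across outside, 135 mm inside, wall 55 mm high, floor 5 mm thick, standing fast on the bench; origin at the centre of its underside, z up. Seven places of 41 mm in a hexagonal pattern (one in the middle, six at 44 mm from it); six hold pots
- tin_gap (a point): centre of the empty place, on the tin's floor (5 mm above the bench), 44 mm from the tin's centre; the plug's bead has about 2 mm to spare to the pots and the wall there
- selector_top (a point): centre of the top of the blue beam-selector grip, 28 mm (front to back) by 20 mm (along its slide) by 40 mm high, on a dark track on the stand's deck behind the port; top 144 mm above the bench. It slides along the port's y. A black stage plate 114 mm above the bench begins 24 mm behind the grip; else it stands free
- selector (a joint): how far the selector has been slid towards the port's +y (left), m: it starts between 0 and 0.02 and its end stop is at 0.08; it resists with about 1.5 N and stays where it is left. All the way means 0.074 or more
- oil_center (a point): centre of an amber immersion-oil bottle, 40 mm across, 95 mm high, standing loose on the bench: not to be moved
- slidebox_center (a point): centre of a blue slide box 85 by 100 by 30 mm, lying on the bench: not to be moved
- pot0_center (a point): centre of a loose objective pot, an upright cylinder 41 mm across and 60 mm high with a coloured lid, standing in the tin; must be left standing there
- pot1_center (a point): centre of a loose objective pot, an upright cylinder 41 mm across and 60 mm high with a coloured lid, standing in the tin; must be left standing there
- pot2_center (a point): centre of a loose objective pot, an upright cylinder 41 mm across and 60 mm high with a coloured lid, standing in the tin; must be left standing there
- pot3_center (a point): centre of a loose objective pot, an upright cylinder 41 mm across and 60 mm high with a coloured lid, standing in the tin; must be left standing there
- pot4_center (a point): centre of a loose objective pot, an upright cylinder 41 mm across and 60 mm high with a coloured lid, standing in the tin; must be left standing there
- pot5_center (a point): centre of a loose objective pot, an upright cylinder 41 mm across and 60 mm high with a coloured lid, standing in the tin; must be left standing there
There are look-alikes about, which are no part of the job. Leave any pink look-alike of the part that bears pot5_center alone. Leave any turquoise look-alike of the part that bears pot4_center alone.

How it is judged:
By the outcome, as a careful person would: the job done as asked, in the order asked, and still so for the second after the job is handed in, with the robot touching nothing.
It also fails if it takes over 64 s, if anything falls off the work surface, if the arm or the gripper's body presses on something with over 40 N, if the wrist force passes 120 N, or if a joint passes its speed limit or range.

## Working session

There is one attempt and no reset: what is moved stays moved. The work goes in short steps, Python scripts to look and compute and a tool call to move; the robot and the scene stay as the last step left them, time stands still between calls to the robot, and variables do not carry over. Pictures are saved under pics/ and viewed, and the job is handed in when it is done.

Besides the shell and the picture viewer there is one more tool, called after "Request:" as name(argument=value, ...), one argument or row to a line, values as JSON. servo_tool: Moves the arm, as the interface text tells. Its arguments: {"type":"object","properties":{"increments":{"type":"array"},"squeeze":{"type":"number"}},"required":["increments"]}

```bash
mkdir -p pics; cat > h.py <<'E'
import numpy as np, cv2, time
from scipy.spatial.transform import Rotation as R
from cell import arm, vision
def cam(n, st=None):
    c=vision.camera_info(n); K=np.array([[c['fx'],0,c['cx']],[0,c['fy'],c['cy']],[0,0,1.]]); d=np.array(c['dist'],float)
    if 'mount' in c:
        M=np.array(c['mount']); st=st or arm.sense(); Rt=R.from_rotvec(st['tool_rot']).as_matrix()
        Rw=Rt@M[:3,:3]; p=np.array(st['tcp_pos'])+Rt@M[:3,3]
    else:
        p=np.array(c['xyz']); r=np.array(c['rotation']); Rw=r if r.shape==(3,3) else R.from_rotvec(r).as_matrix()
    return K,d,Rw,p
def ray(C,uv):
    K,d,Rw,p=C; u=cv2.undistortPoints(np.array(uv,float).reshape(-1,1,2),K,d).reshape(-1,2)
    v=np.c_[u[:,0],-u[:,1],-np.ones(len(u))]@Rw.T
    return p,v/np.linalg.norm(v,axis=1,keepdims=True)
def onz(C,uv,z):
    p,v=ray(C,uv); return p+v*((z-p[2])/v[:,2])[:,None]
def proj(C,X):
    K,d,Rw,p=C; q=(np.array(X,float).reshape(-1,3)-p)@Rw; q=q*[1,-1,-1]
    return cv2.projectPoints(q,np.zeros(3),np.zeros(3),K,d)[0].reshape(-1,2)
def tri(C1,u1,C2,u2):
    p1,v1=ray(C1,u1);p2,v2=ray(C2,u2);v1=v1[0];v2=v2[0]
    A=np.c_[v1,-v2]; s=np.linalg.lstsq(A,p2-p1,rcond=None)[0]
    a=p1+s[0]*v1;b=p2+s[1]*v2; return (a+b)/2,np.linalg.norm(a-b)
def snap(n,f):
    st=arm.sense(); im=vision.snapshot(n); cv2.imwrite('pics/'+f,im); return im,cam(n,st)
E
python3 - <<'E'
from h import *
s=arm.sense()
for k,v in s.items(): print(k,np.round(v,3))
print(arm.pinch_z)
for n in ['side','top','wrist']:
    im,C=snap(n,n+'0.png'); print(n,np.round(C[3],3),np.round(C[2],2).tolist(),C[0][0,0],np.round(C[1],3))
E
```

```text
time 0.0
qpos [ 1.24   0.126 -0.041  1.405 -0.     1.571]
joint_velocities [-0.001  0.    -0.001  0.    -0.001 -0.002]
joint_efforts [ 1.0000e-03 -4.3592e+01  3.5292e+01  1.7000e-02  0.0000e+00 -0.0000e+00]
tcp_pos [0.17  0.496 0.231]
tool_rot [-5.170e-01 -3.098e+00  3.000e-03]
ft_force [-0.096  0.365  0.637]
ft_torque [-0.035  0.017 -0.001]
width 0.085
0.0187
side [0.365 0.725 0.814] [[-0.98, 0.13, -0.15], [-0.2, -0.68, 0.71], [-0.01, 0.72, 0.69]] 364.09088521225857 [-0.022  0.     0.     0.     0.   ]
top [0.393 0.    1.058] [[0.03, 0.99, -0.16], [-1.0, 0.02, -0.01], [-0.01, 0.16, 0.99]] 384.720597838266 [0.018 0.    0.    0.    0.   ]
wrist [0.104 0.519 0.373] [[0.33, -0.91, -0.26], [0.95, 0.31, 0.09], [-0.0, -0.27, 0.96]] 325.929502803673 [-0.054  0.     0.     0.     0.   ]
```

View pics/top0.png

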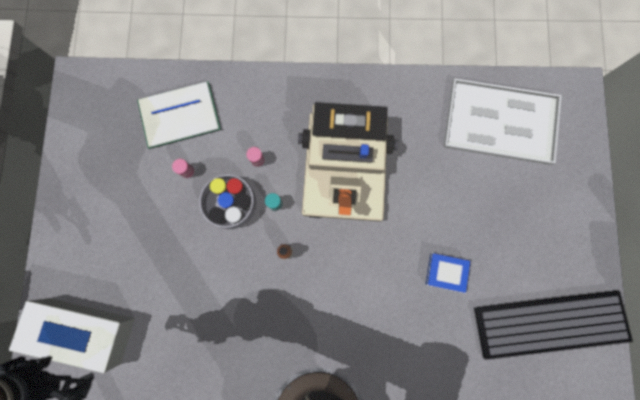

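View pics/side0.png

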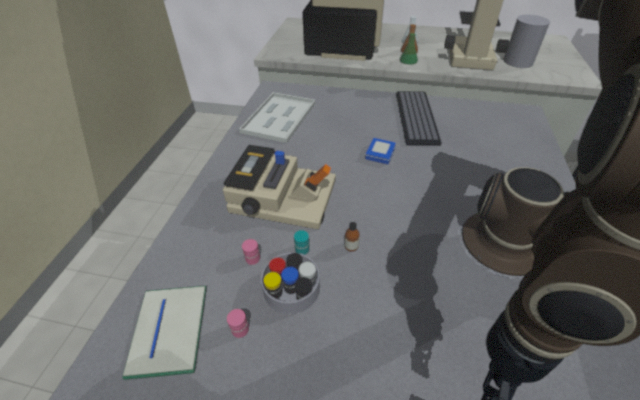

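View pics/wrist0.png

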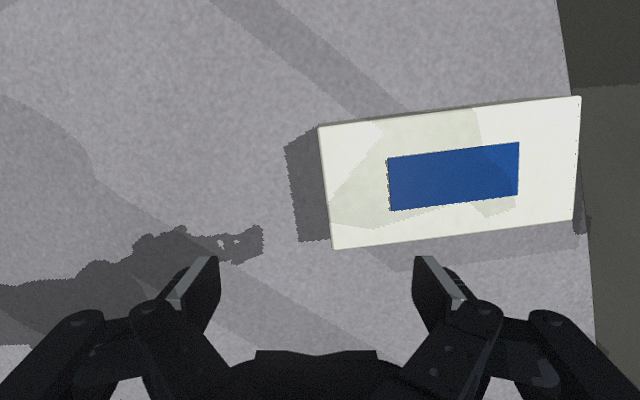

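```bash
python3 - <<'E'
import cv2
t=cv2.imread('pics/top0.png'); s=cv2.imread('pics/side0.png')
cv2.imwrite('pics/c1.png',cv2.resize(t[160:240,180:280],None,fx=8,fy=7,interpolation=cv2.INTER_CUBIC)[:600])
cv2.imwrite('pics/c2.png',cv2.resize(s[220:320,235:375],None,fx=5.7,fy=6,interpolation=cv2.INTER_CUBIC))
cv2.imwrite('pics/c3.png',cv2.resize(t[95:230,290:405],None,fx=4.4,fy=4.4,interpolation=cv2.INTER_CUBIC))
cv2.imwrite('pics/c4.png',cv2.resize(s[135:230,215:345],None,fx=6,fy=6,interpolation=cv2.INTER_CUBIC))
E
```

```text
(no output)
```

View pics/c1.png

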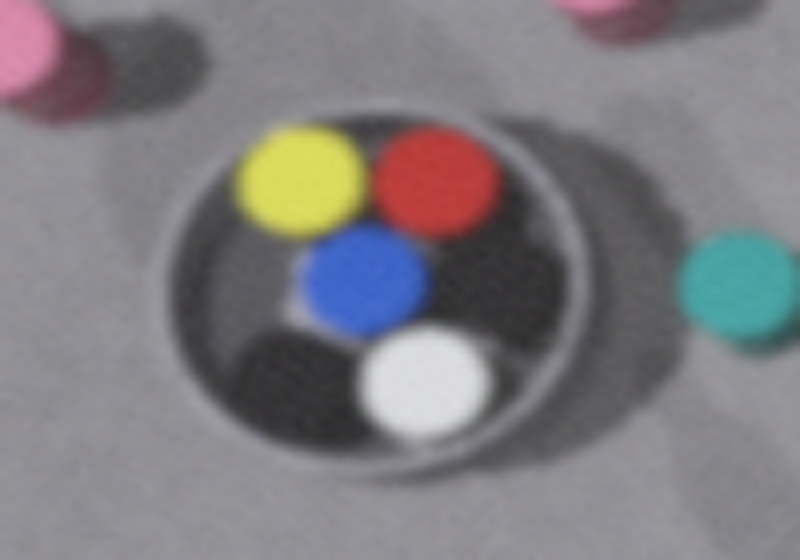

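View pics/c2.png

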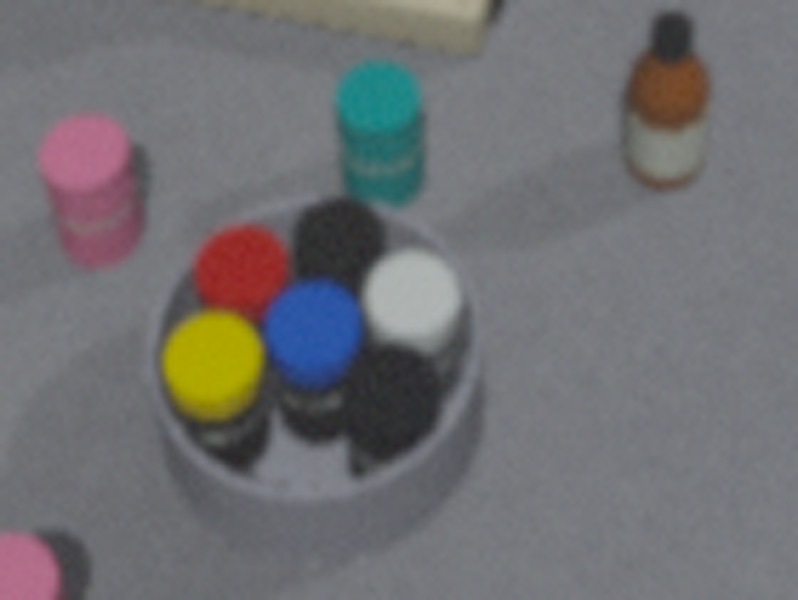

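View pics/c3.png

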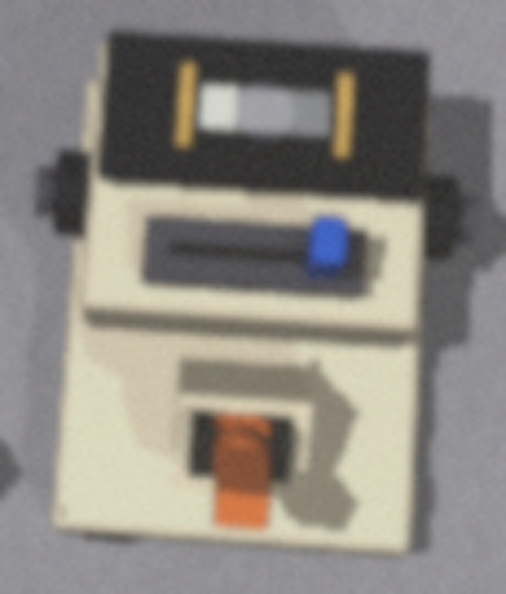

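View pics/c4.png

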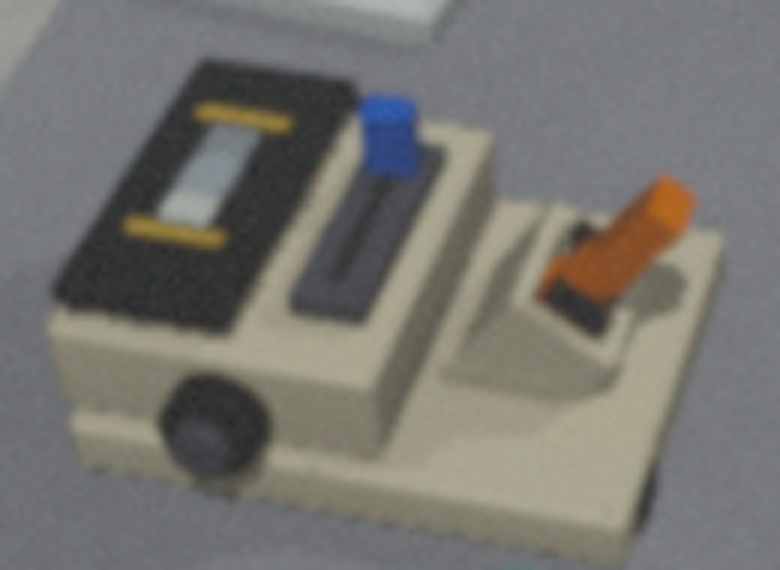

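```bash
python3 - <<'E'
from h import *
T=cam('top');S=cam('side')
print(np.round(R.from_rotvec(arm.sense()['tool_rot']).as_matrix(),3), np.round(vision.camera_info('wrist')['mount'],3).tolist())
def c2t(x,y): return (290+x/4.4,95+y/4.4)
def c4s(x,y): return (215+x/6,135+y/6)
P={'handle top near L':(c2t(215,527),c4s(655,178+0)),
'near R':(c2t(268,527),None)}
# end face of handle: side cam bright orange face; center
print('hend',tri(T,c2t(242,520),S,c4s(672,205)))
print('sel top',tri(T,c2t(330,228),S,c4s(388,105)))
print('stand deck corners z~?')
print('base corner L', tri(T,c2t(55,525),S,c4s(625,555)), 'base R',tri(T,c2t(410,548),S,c4s(722,235)))
def c1t(x,y): return (180+x/8,160+y/7)
def c2s(x,y): return (235+x/5.7,220+y/6)
for n,a,b in [('y',(302,182),(213,358)),('r',(436,182),(242,270)),('b',(366,281),(312,332)),('w',(426,383),(411,300)),('k1',(298,390),(392,400)),('k2',(503,290),(340,246))]:
    p,e=tri(T,c1t(*a),S,c2s(*b)); print(n,np.round(p,4),round(e,4), np.round(onz(T,[c1t(*a)],.065),4))
print('rim',onz(T,[c1t(165,285),c1t(592,285),c1t(378,105),c1t(378,468)],.055))
E
```

```text
[[-0.946  0.325 -0.   ]
 [ 0.325  0.946 -0.001]
 [ 0.    -0.001 -1.   ]] [[-0.0, 0.962, 0.274, 0.07], [1.0, 0.0, -0.001, -0.0], [-0.001, 0.274, -0.962, -0.142], [0.0, 0.0, 0.0, 1.0]]
hend (array([ 0.51162968, -0.05383475,  0.13746424]), np.float64(0.004314281446974949))
sel top (array([ 0.67145496, -0.10095145,  0.14021357]), np.float64(0.007288104035864267))
stand deck corners z~?
base corner L (array([0.51804781, 0.05495831, 0.00667425]), np.float64(0.0037105794792483067)) base R (array([ 0.50793673, -0.16363954,  0.0251125 ]), np.float64(0.0020791286586563694))
y [0.5835 0.2793 0.0586] 0.0001 [[0.5823 0.2775 0.065 ]]
r [0.5845 0.2353 0.0567] 0.0011 [[0.5834 0.2334 0.065 ]]
b [0.5468 0.2568 0.0542] 0.0001 [[0.5452 0.254  0.065 ]]
w [0.5086 0.2344 0.0551] 0.0001 [[0.5074 0.2321 0.065 ]]
k1 [0.5062 0.2779 0.0494] 0.0014 [[0.5037 0.2735 0.065 ]]
k2 [0.5456 0.212  0.0514] 0.0012 [[0.5429 0.2091 0.065 ]]
rim [[0.54357576 0.32282339 0.055     ]
 [0.54706176 0.18188167 0.055     ]
 [0.61474045 0.25691284 0.055     ]
 [0.47623076 0.2481533  0.055     ]]
```

Request:
servo_tool(
  increments=[
    [0,0,-20,-0.1,85],
    [0,0,-20,-0.1,85],
    [0,0,-20,-0.086,85],
    [-21,-26.4,-2,0,85],
    [-21,-26.4,-2,0,85],
    [-21,-26.4,-2,0,85],
    [-21,-26.4,-2,0,85],
    [-21,-26.4,-2,0,85],
    [-21,-26.4,-2,0,85],
    [-21,-26.4,-2,0,85],
    [-21,-26.4,-2,0,85],
    [-21,-26.4,-2,0,85],
  ],
)

```text
time: 1.15
tcp_pos: [0.3492, 0.2492, 0.3093]
tool_rot: [-0.07, -3.141, 0.0]
ft_force: [0.4, -0.0, -0.1]
width: 0.0855
```

Request:
servo_tool(
  increments=[
    [-21,-26.4,-2,0,70],
    [-21,-26.4,-2,0,70],
    [-21,-26.4,-2,0,70],
    [-21,-26.4,-2,0,70],
    [-21,-26.4,-2,0,70],
    [-21,-26.4,-2,0,70],
    [-21,-26.4,-2,0,70],
    [-21,-26.4,-2,0,70],
    [-21,-26.4,-2,0,70],
    [-21,-26.4,-2,0,70],
    [-18,-26.4,-2,0,70],
    [0,0,0,0,70],
  ],
)

```text
time: 2.15
tcp_pos: [0.5657, -0.0538, 0.3295]
tool_rot: [-0.077, -3.139, 0.002]
ft_force: [-0.9, 0.7, -1.0]
width: 0.0702
```

```bash
python3 - <<'E'
from h import *
im,C=snap('wrist','w1.png'); print(arm.sense()['tcp_pos'],arm.sense()['tool_rot'])
E
```

```text
[ 0.56454369 -0.05192757  0.32980216] [-7.60679773e-02 -3.13860642e+00  1.16816431e-04]
```

View pics/w1.png

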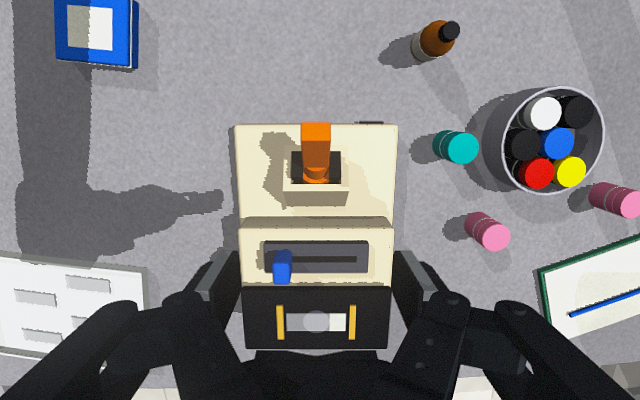

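Request:
servo_tool(
  increments=[
    [10,20,0,0,70],
    [10,30,0,0,70],
    [10,30,0,0,70],
    [10,30,0,0,70],
    [0,10,0,0,70],
    [0,0,0,0,70],
    [0,0,0,0,70],
  ],
)

```text
time: 2.78
tcp_pos: [0.5285, 0.0727, 0.3314]
tool_rot: [0.067, 3.141, -0.001]
ft_force: [0.4, 0.1, 0.0]
width: 0.0703
```

```bash
python3 - <<'E'
from h import *
im,C=snap('wrist','w2.png'); s=arm.sense();print(s['tcp_pos'],s['tool_rot'],np.abs(s['joint_velocities']).max(),s['ft_force'])
E
```

```text
[0.52873596 0.07198091 0.33126935] [-6.91204163e-02 -3.14078088e+00  6.78457459e-04] 0.023832817904348373 [-0.29387437  0.17808222  0.21604988]
```

View pics/w2.png

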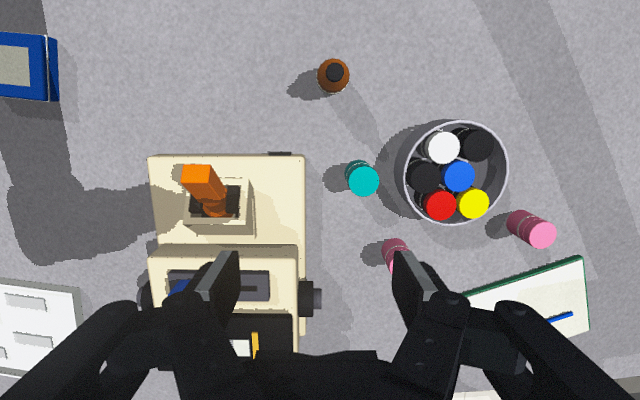

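```bash
python3 - <<'E'
import cv2
a=cv2.imread('pics/w1.png'); s=cv2.imread('pics/w2.png')
L=cv2.INTER_CUBIC
A=cv2.resize(a[110:290,225:405],None,fx=3.3,fy=3.3,interpolation=L)
B=cv2.resize(s[150:250,140:310],None,fx=4.7,fy=4.7,interpolation=L)
D=cv2.resize(s[115:230,395:515],None,fx=5,fy=5,interpolation=L)
E_=cv2.resize(a[75:205,475:610],None,fx=4.5,fy=4.5,interpolation=L)
for n,x in zip('ABDE',(A,B,D,E_)): cv2.imwrite(f'pics/z{n}.png',x)
E
```

```text
(no output)
```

View pics/zA.png

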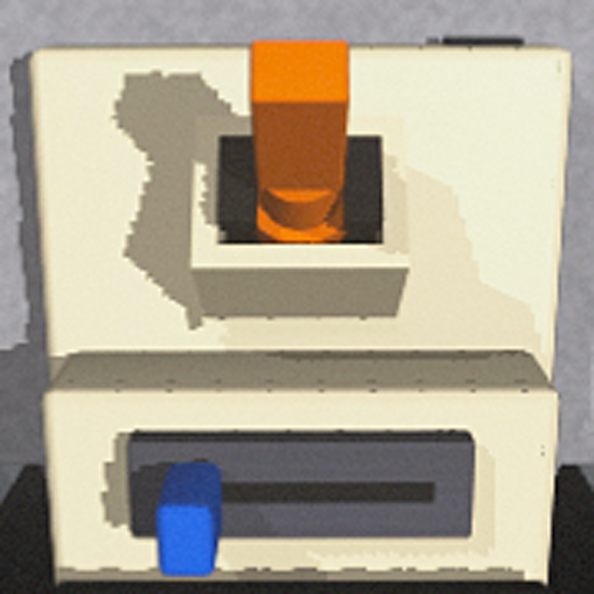

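View pics/zB.png

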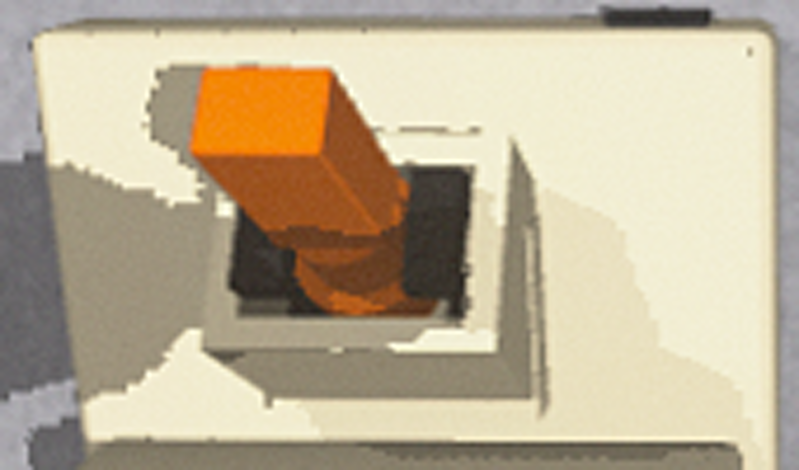

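View pics/zD.png

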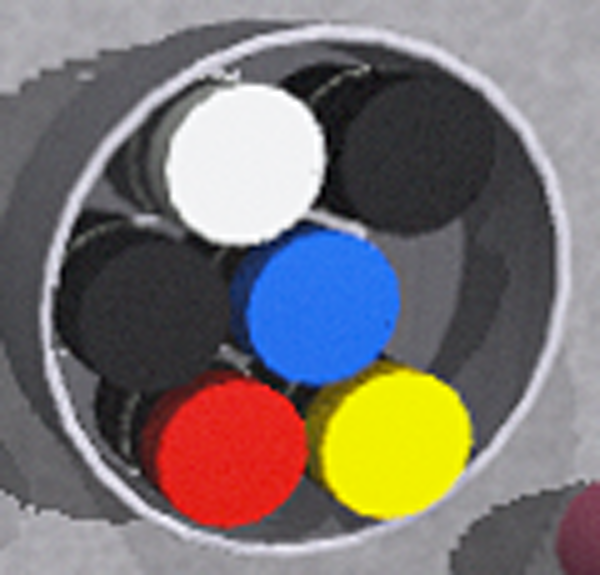

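View pics/zE.png

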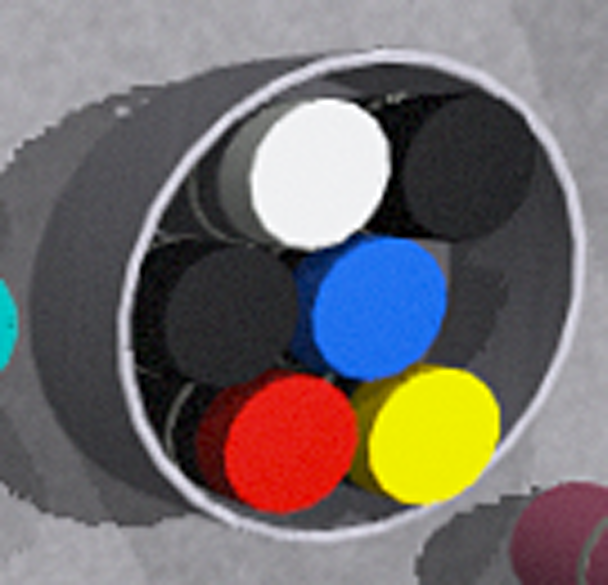

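```bash
cat > m1.py <<'E'
from h import *
C1=cam('wrist',dict(tcp_pos=[ 0.56454369,-0.05192757,0.32980216],tool_rot=[-7.60679773e-02,-3.13860642e+00,1.16816431e-04]))
C2=cam('wrist',dict(tcp_pos=[0.52873596,0.07198091,0.33126935],tool_rot=[-6.91204163e-02,-3.14078088e+00,6.78457459e-04]))
A=lambda x,y:(225+(x+.5)/3.3-.5,110+(y+.5)/3.3-.5)
B=lambda x,y:(140+(x+.5)/4.7-.5,150+(y+.5)/4.7-.5)
D=lambda x,y:(395+(x+.5)/5-.5,115+(y+.5)/5-.5)
E=lambda x,y:(475+(x+.5)/4.5-.5,75+(y+.5)/4.5-.5)
E
python3 - <<'E'
from m1 import *
pt={}
for n,a,b in [('endNL',(252,41),(205,69)),('endNR',(348,41),(331,70)),('endFL',(252,101),(193,156)),('endFR',(348,101),(321,156)),
 ('mouthFL',(190,267),(203,350)),('mouthFR',(409,267),(497,352)),('boreFL',(219,243),(238,318)),('boreFR',(383,242),(465,318)),('boreNL',(219,136),None),('boreNR',(382,136),(473,167)),
 ('stNL',(33,50),(36,30)),('stNR',(570,53),(772,32))]:
    if b is None: continue
    p,e=tri(C1,A(*a),C2,B(*b)); pt[n]=p; print(n,np.round(p,4),round(e,4))
T=cam('top');S=cam('side')
for n,d,e in [('y',(395,443),(434,435)),('r',(231,451),(291,443)),('b',(321,308),(380,308)),('w',(246,164),(320,174)),('k1',(417,153),(468,167)),('k2',(155,308),(232,315))]:
    p,q=tri(C2,D(*d),C1,E(*e)); print(n,np.round(p,4),round(q,4),np.round(onz(C2,[D(*d)],.065),4),np.round(onz(C1,[E(*e)],.065)[0],4))
# selector top from w1
print('sel',onz(C1,[A(160,508),A(213,508),A(162,572),A(210,573)],.144))
print('deck edge', onz(C1,[A(45,393),A(556,390),A(130,432),A(472,432),A(138,535),A(472,535)],.104))
E
```

```text
endNL [ 0.5042 -0.063   0.1436] 0.0008
endNR [ 0.5055 -0.0346  0.1454] 0.0008
endFL [ 0.5209 -0.0635  0.1556] 0.001
endFR [ 0.5222 -0.0356  0.1558] 0.0009
mouthFL [ 0.5815 -0.0911  0.1048] 0.0013
mouthFR [ 0.5847 -0.0145  0.1069] 0.001
boreFL [ 0.5732 -0.0803  0.1056] 0.0011
boreFR [ 0.5765 -0.023   0.1022] 0.0015
boreNR [ 0.5414 -0.0211  0.0843] 0.001
stNL [ 0.5055 -0.1541  0.0399] 0.0003
stNR [0.5167 0.057  0.0388] 0.0007
y [0.5795 0.2719 0.0777] 0.0003 [[0.5836 0.2783 0.065 ]] [0.5821 0.2821 0.065 ]
r [0.58   0.2295 0.0774] 0.0 [[0.5838 0.2344 0.065 ]] [0.5827 0.2383 0.065 ]
b [0.5432 0.2493 0.0792] 0.0004 [[0.5464 0.2556 0.065 ]] [0.5447 0.2599 0.065 ]
w [0.5071 0.2293 0.0764] 0.0006 [[0.5088 0.2338 0.065 ]] [0.5072 0.2372 0.065 ]
k1 [0.5062 0.2721 0.0759] 0.0003 [[0.5076 0.2775 0.065 ]] [0.5064 0.2808 0.065 ]
k2 [0.5433 0.2093 0.0748] 0.0014 [[0.5447 0.2123 0.065 ]] [0.5452 0.216  0.065 ]
sel [[ 0.65399958 -0.10317101  0.144     ]
 [ 0.6548262  -0.08540212  0.144     ]
 [ 0.67805838 -0.1045865   0.144     ]
 [ 0.67919148 -0.0882041   0.144     ]]
deck edge [[ 0.62558053 -0.14791249  0.104     ]
 [ 0.6335068   0.03824099  0.104     ]
 [ 0.64225933 -0.1182634   0.104     ]
 [ 0.64840281  0.00749216  0.104     ]
 [ 0.68430851 -0.1191981   0.104     ]
 [ 0.69050985  0.00738413  0.104     ]]
```

```bash
python3 - <<'E'
import cv2
t=cv2.imread('pics/top0.png'); s=cv2.imread('pics/side0.png')
cv2.imwrite('pics/c5.png',cv2.resize(t[175:225,320:370],None,fx=12,fy=12,interpolation=cv2.INTER_CUBIC))
cv2.imwrite('pics/c6.png',cv2.resize(s[145:205,265:345],None,fx=10,fy=10,interpolation=cv2.INTER_CUBIC))
E
```

```text
(no output)
```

View pics/c5.png

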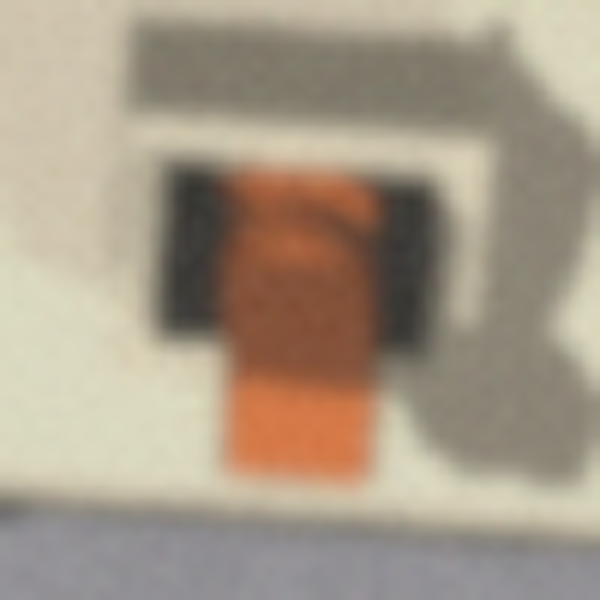

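View pics/c6.png

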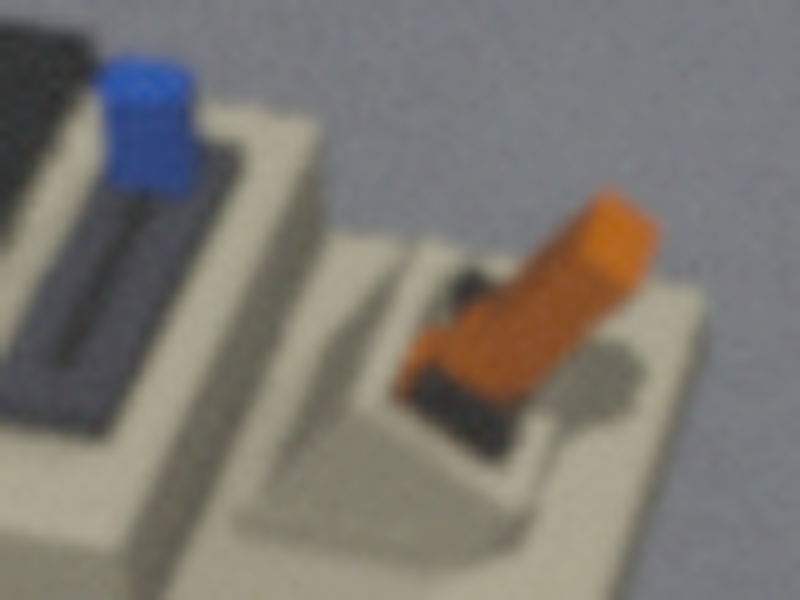

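```bash
cat >> m1.py <<'E'
T=cam('top');S=cam('side')
F=lambda x,y:(320+(x+.5)/12-.5,175+(y+.5)/12-.5)
G=lambda x,y:(265+(x+.5)/10-.5,145+(y+.5)/10-.5)
def multi(obs):
    M=np.zeros((3,3));b=np.zeros(3);L=[]
    for C,u in obs:
        p,v=ray(C,[u]);v=v[0];P=np.eye(3)-np.outer(v,v);M+=P;b+=P@p;L.append((p,P))
    x=np.linalg.solve(M,b); return np.round(x,4),[round(1e3*np.linalg.norm(P@(x-p)),1) for p,P in L]
E
python3 - <<'E'
from m1 import *
a=A(300,71);b=B(263,112);f=F(300,430);g=G(622,240)
print(multi([(T,f),(S,g)]),multi([(T,f),(C2,b)]),multi([(S,g),(C1,a)]),multi([(S,g),(C2,b)]),multi([(T,f),(S,g),(C1,a),(C2,b)]))
for z in (.14,.15): print([np.round(onz(C,[u],z)[0],4) for C,u in ((T,f),(S,g),(C1,a),(C2,b))])
# selector top centre
a=A(187,541);g=G(148,80);f=(290+330/4.4,95+230/4.4)
print('sel',multi([(T,f),(S,g)]),multi([(S,g),(C1,a)]),multi([(T,f),(S,g),(C1,a)]))
print([np.round(onz(C,[u],.144)[0],4) for C,u in ((T,f),(S,g),(C1,a))])
# mouth far/outer corner: side (360,403)=left far, 
print('mouth FR',multi([(C1,A(409,267)),(C2,B(497,352)),(S,G(360,403))]))
# yaw
for C,p,q,z in [(T,F(165,335),F(435,352),.085),(T,F(0,497),F(590,545),.03),(C1,A(190,267),A(409,267),.1),(C1,A(138,535),A(472,535),.104),(C2,B(203,350),B(497,352),.1),(C2,B(36,30),B(772,32),.03)]:
    d=np.diff(onz(C,[p,q],z),axis=0)[0]; d*=np.sign(d[1]); print('yaw',np.degrees(np.arctan2(-d[0],d[1])))
# rim
print('T rim c', onz(T,[(180+165/8,160+285/7)],.055))
E
```

```text
(array([ 0.5151, -0.0527,  0.1408]), [np.float64(0.7), np.float64(0.7)]) (array([ 0.5156, -0.0527,  0.1402]), [np.float64(0.3), np.float64(0.3)]) (array([ 0.5134, -0.0493,  0.1437]), [np.float64(0.2), np.float64(0.2)]) (array([ 0.5147, -0.0524,  0.1411]), [np.float64(0.4), np.float64(0.4)]) (array([ 0.5144, -0.051 ,  0.1429]), [np.float64(1.9), np.float64(0.7), np.float64(2.0), np.float64(0.7)])
[array([ 0.5159, -0.0526,  0.14  ]), array([ 0.5145, -0.0536,  0.14  ]), array([ 0.5134, -0.0493,  0.14  ]), array([ 0.5153, -0.0528,  0.14  ])]
[array([ 0.5146, -0.0521,  0.15  ]), array([ 0.5123, -0.042 ,  0.15  ]), array([ 0.5129, -0.0493,  0.15  ]), array([ 0.5136, -0.0489,  0.15  ])]
sel (array([ 0.6715, -0.1009,  0.1397]), [np.float64(2.7), np.float64(2.7)]) (array([ 0.6667, -0.0951,  0.144 ]), [np.float64(0.0), np.float64(0.0)]) (array([ 0.6701, -0.0983,  0.141 ]), [np.float64(4.1), np.float64(2.1), np.float64(3.2)])
[array([ 0.6729, -0.1002,  0.144 ]), array([ 0.6667, -0.0951,  0.144 ]), array([ 0.6667, -0.0951,  0.144 ])]
mouth FR (array([ 0.5855, -0.0147,  0.101 ]), [np.float64(0.6), np.float64(1.9), np.float64(1.8)])
yaw -2.226812443841763
yaw -3.2382094793271246
yaw -2.793551664601827
yaw -2.8047130388887505
yaw -2.8094531848855646
yaw -2.946354850250122
T rim c [[0.54357576 0.32282339 0.055     ]]
```

Request:
servo_tool(
  increments=[
    [-1,-15,5,0,60],
    [-1,-25,15,0,60],
    [-1,-25,20,0,60],
    [-1,-25,20,0,60],
    [-2,-20,20,0,60],
    [-2,-14,20,0,60],
    [0,0,20,0,60],
    [0,0,10,0,60],
    [0,0,0,0,60],
    [0,0,0,0,60],
  ],
)

```text
time: 3.67
tcp_pos: [0.5311, -0.0526, 0.2014]
tool_rot: [-0.071, -3.14, -0.0]
ft_force: [-0.4, -0.8, 0.2]
width: 0.0602
```

```bash
python3 - <<'E'
from h import *
im,C=snap('wrist','w3.png'); s=arm.sense();print(np.round(s['tcp_pos'],4),s['tool_rot'],np.abs(s['joint_velocities']).max(),s['ft_force'])
E
```

```text
[ 0.5316 -0.0524  0.2023] [ 7.05935996e-02  3.13990249e+00 -1.69015558e-04] 0.01742934421589212 [ 0.48618939 -0.21842354  0.35197532]
```

View pics/w3.png

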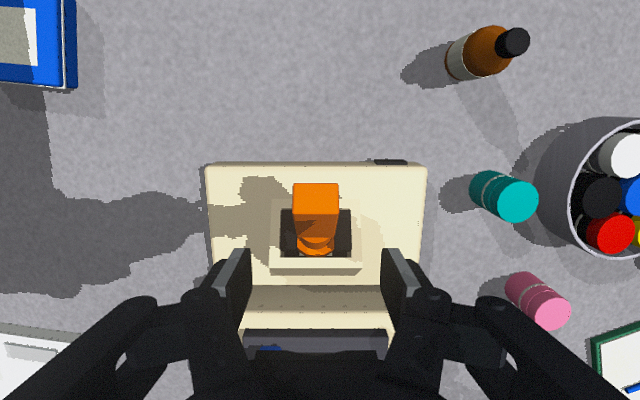

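```bash
python3 - <<'E'
from m1 import *
C3=cam('wrist',dict(tcp_pos=[0.5316,-0.0524,0.2023],tool_rot=[ 7.0593e-02,3.1399,-1.69e-04]))
im=cv2.imread('pics/w3.png').astype(int); m=(im[...,2]>200)&(im[...,1]>90)&(im[...,0]<60)&(im[...,1]<180)
m[:, :250]=0;m[:,400:]=0
ys,xs=np.where(m);print(xs.min(),xs.max(),ys.min(),ys.max())
yy=ys<213
u=(np.median(xs[yy]),198);print(u)
a=A(300,71);b=B(263,112);f=F(300,430);g=G(622,240)
print(multi([(C3,u),(C2,b)]),multi([(C3,u),(T,f)]),multi([(C3,u),(S,g)]),multi([(C3,u),(S,g),(T,f),(C2,b)]))
for z in (.142,): print(onz(C3,[u],z))
E
```

```text
293 338 183 254
(np.float64(315.0), 198)
(array([ 0.515 , -0.0518,  0.1426]), [np.float64(0.2), np.float64(0.2)]) (array([ 0.5156, -0.0522,  0.1414]), [np.float64(0.4), np.float64(0.4)]) (array([ 0.5148, -0.0518,  0.1417]), [np.float64(0.6), np.float64(0.6)]) (array([ 0.5151, -0.0522,  0.1413]), [np.float64(0.5), np.float64(0.9), np.float64(0.7), np.float64(0.1)])
[[ 0.51532613 -0.05186753  0.142     ]]
```

Request:
servo_tool(
  increments=[
    [0,0,15,0,60],
    [0,0,20,0,60],
    [0,0,20,0,60],
    [0,0,20,0,60],
    [0,0,15,0,60],
    [0,0,10,0,60],
    [0,0,4,0,60],
    [0,0,0,0,60],
  ],
)

```text
time: 4.38
tcp_pos: [0.5315, -0.0519, 0.0975]
tool_rot: [0.07, 3.141, -0.0]
ft_force: [-0.6, 0.7, -0.5]
width: 0.06
```

Request:
servo_tool(
  increments=[
    [0,4,0,0,60],
    [0,4,0,0,60],
    [0,2,0,0,60],
    [0,2,0,0,60],
    [0,0,0,0,60],
  ],
)

```text
time: 4.8
tcp_pos: [0.5322, -0.0397, 0.0978]
tool_rot: [0.069, 3.14, 0.0]
ft_force: [0.2, -0.0, -0.4]
width: 0.0596
```

Request:
servo_tool(
  increments=[
    [0,2,0,0,60],
    [0,2,0,0,60],
    [0,2,0,0,60],
    [0,2,0,0,60],
    [0,0,0,0,60],
  ],
)

```text
time: 5.22
tcp_pos: [0.5318, -0.0333, 0.0977]
tool_rot: [-0.072, -3.14, 0.005]
ft_force: [-2.7, -5.1, 3.9]
width: 0.0603
```

Request:
servo_tool(
  increments=[
    [0,2,0,0,60],
    [0,2,0,0,60],
    [0,0,0,0,60],
  ],
)

```text
time: 5.47
tcp_pos: [0.5321, -0.0294, 0.0978]
tool_rot: [-0.072, -3.141, 0.005]
ft_force: [-2.3, -5.0, 3.8]
width: 0.0602
```

Request:
servo_tool(
  increments=[
    [0,2,0,0,60],
    [0,2,0,0,60],
    [0,2,0,0,60],
    [0,2,0,0,60],
    [0,1,0,0,60],
    [0,0,0,0,60],
  ],
)

```text
time: 5.97
tcp_pos: [0.5324, -0.0206, 0.0981]
tool_rot: [-0.072, -3.141, 0.006]
ft_force: [-3.7, -5.3, 4.5]
width: 0.0598
```

```bash
python3 - <<'E'
from h import *
im,C=snap('wrist','w4.png');im,C=snap('side','s4.png')
L=cv2.INTER_CUBIC
cv2.imwrite('pics/s4c.png',cv2.resize(im[130:230,215:345],None,fx=6,fy=6,interpolation=L)); s=arm.sense();print(np.round(s['tcp_pos'],4),s['ft_force'])
E
```

```text
[ 0.5324 -0.0207  0.098 ] [-3.43342545 -5.14791608  6.76327591]
```

View pics/w4.png

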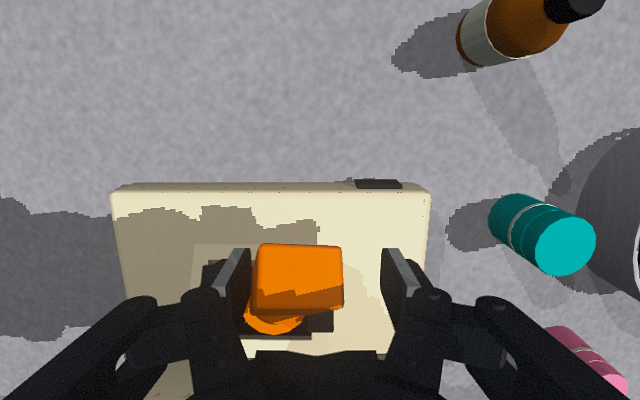

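View pics/s4c.png

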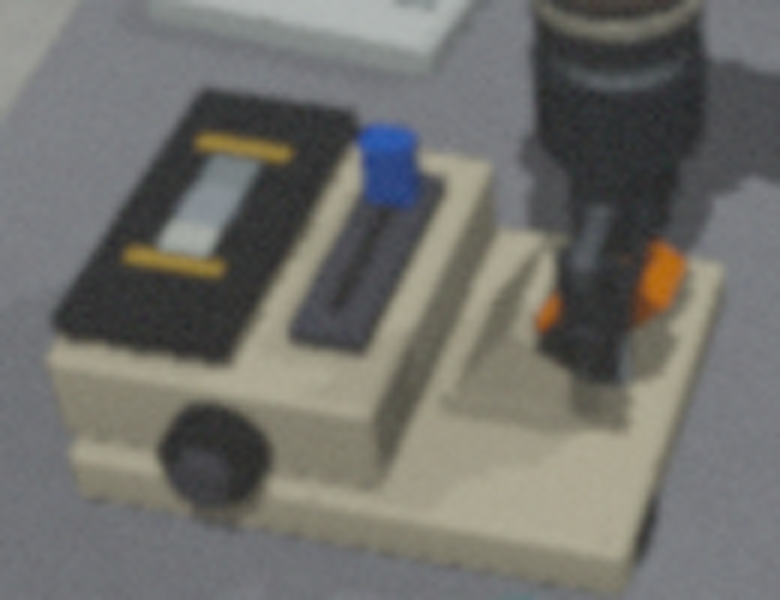

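```bash
python3 - <<'E'
from h import *
C=cam('wrist')
for z in (.135,.14): 
  print(onz(C,[(257,243),(343,248)],z))
E
```

```text
[[ 0.50541251 -0.03952608  0.135     ]
 [ 0.50862343 -0.00966849  0.135     ]]
[[ 0.50335219 -0.03844061  0.14      ]
 [ 0.50641026 -0.01000434  0.14      ]]
```

Request:
servo_tool(
  increments=[
    [0,0.8,0,0,60],
    [0,0,0,0,60],
    [0,-5,0,0,60],
    [0,-5,0,0,60],
    [0,-5,0,0,60],
    [0,-4,0,0,60],
    [0,-4,0,0,60],
    [0,-3,0,0,60],
    [0,-3,0,0,60],
    [0,-3,0,0,60],
    [0,-3,0,0,60],
    [0,0,0,0,60],
  ],
)

```text
time: 7.07
tcp_pos: [0.5312, -0.0539, 0.0973]
tool_rot: [0.071, 3.141, -0.0]
ft_force: [-0.1, -0.2, 0.2]
width: 0.0598
```

Request:
servo_tool(
  increments=[
    [0,-3,0,0,60],
    [0,-3,0,0,60],
    [0,-3,0,0,60],
    [0,-3,0,0,60],
    [0,-3,0,0,60],
    [0,-2,0,0,60],
    [0,0,0,0,60],
  ],
)

```text
time: 7.65
tcp_pos: [0.5301, -0.0696, 0.0976]
tool_rot: [-0.07, -3.141, -0.004]
ft_force: [-2.3, 4.3, 3.9]
width: 0.0599
```

Request:
servo_tool(
  increments=[
    [0,-2,0,0,60],
    [0,-2,0,0,60],
    [0,-2,0,0,60],
    [0,-2,0,0,60],
    [0,-2,0,0,60],
    [0,-2,0,0,60],
    [0,-2,0,0,60],
    [0,-1,0,0,60],
    [0,0,0,0,60],
  ],
)

```text
time: 8.4
tcp_pos: [0.5296, -0.0839, 0.0981]
tool_rot: [0.069, 3.14, 0.006]
ft_force: [-2.9, 6.1, 7.2]
width: 0.0604
```

```bash
python3 - <<'E'
from h import *
im,C=snap('wrist','w5.png'); s=arm.sense();print(np.round(s['tcp_pos'],4),s['ft_force'])
E
```

```text
[ 0.5296 -0.0839  0.0981] [-3.56745768  6.13627967  6.69831926]
```

View pics/w5.png

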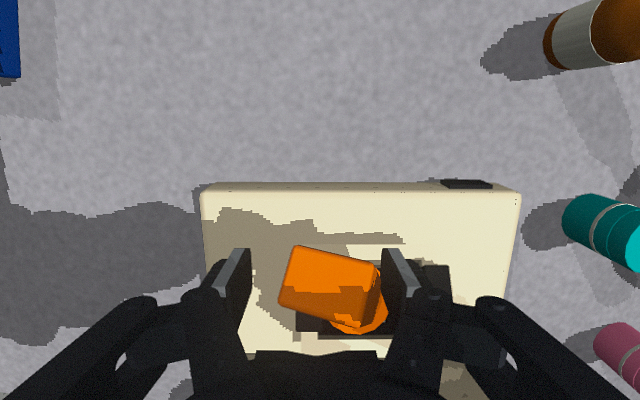

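```bash
python3 - <<'E'
from h import *
C=cam('wrist')
for z in (.13,.135): 
  print(onz(C,[(297,245),(381,266),(280,303)],z))
E
```

```text
[[ 0.50611606 -0.08962498  0.13      ]
 [ 0.51605273 -0.05881753  0.13      ]
 [ 0.53008076 -0.09768122  0.13      ]]
[[ 0.50398811 -0.0892411   0.135     ]
 [ 0.51347339 -0.05983317  0.135     ]
 [ 0.52686415 -0.09693136  0.135     ]]
```

Request:
servo_tool(
  increments=[
    [0,-1.5,0,0,60],
    [0,-0.5,0,0,60],
    [0,0,0,0,60],
    [0,6,0,0,60],
    [0,8,0,0,60],
    [0,8,0,0,60],
    [0,8,0,0,60],
    [0,3,0,0,60],
    [0,0,0,0,60],
  ],
  squeeze=30,
)

```text
time: 9.2
tcp_pos: [0.5312, -0.0535, 0.0972]
tool_rot: [-0.068, -3.141, 0.0]
ft_force: [0.1, 0.8, -0.1]
width: 0.0601
```

```bash
python3 - <<'E'
from h import *
im,C=snap('wrist','w6.png'); s=arm.sense();print(np.round(s['tcp_pos'],4),s['ft_force'])
E
```

```text
[ 0.5312 -0.0539  0.0972] [ 0.84214075 -0.177203   -0.63217141]
```

View pics/w6.png

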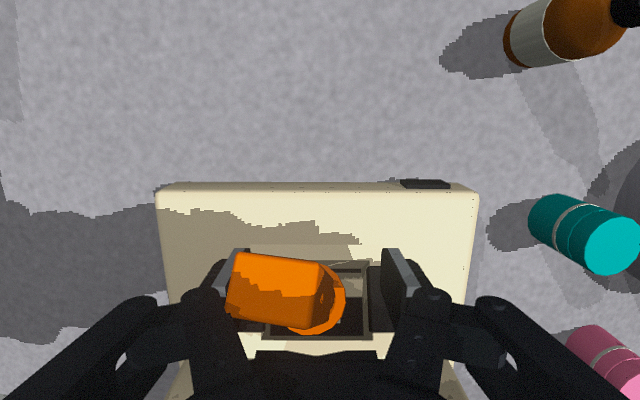

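Request:
servo_tool(
  increments=[
    [0,0,0,0,50],
    [0,0,0,0,42],
    [0,0,0,0,36],
    [0,0,0,0,34],
    [0,0,0,0,34],
    [0,0,0,0,34],
  ],
  squeeze=30,
)

```text
time: 9.75
tcp_pos: [0.5312, -0.0545, 0.0973]
tool_rot: [0.071, 3.141, -0.0]
ft_force: [-0.3, 0.4, -0.7]
width: 0.0339
```

```bash
python3 - <<'E'
from h import *
im,C=snap('wrist','w7.png'); s=arm.sense();print(np.round(s['tcp_pos'],4),s['ft_force'],s['width'])
E
```

```text
[ 0.5312 -0.0545  0.0973] [ 0.91739364  0.45327196 -0.83538336] 0.033951119109985585
```

View pics/w7.png

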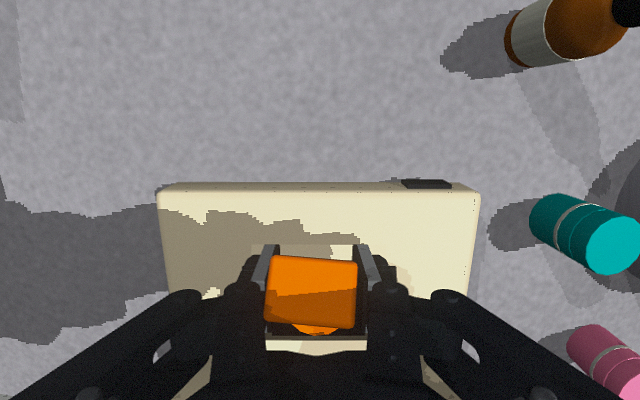

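Request:
servo_tool(
  increments=[
    [0,1,0,0,30],
    [0,0,0,0,25],
    [0,0,0,0,20],
    [0,0,0,0,20],
    [0,0,0,0,20],
    [0,0,0,0,20],
  ],
  squeeze=40,
)

```text
time: 10.3
tcp_pos: [0.5313, -0.0536, 0.0974]
tool_rot: [0.071, 3.141, -0.001]
ft_force: [-1.0, -1.8, 1.3]
width: 0.0299
```

```bash
python3 - <<'E'
from h import *
im,C=snap('wrist','w8.png'); s=arm.sense();print(np.round(s['tcp_pos'],4),s['ft_force'],s['width'],s['ft_torque'])
E
```

```text
[ 0.5313 -0.0536  0.0974] [-0.65202022 -2.16310294  0.81405118] 0.03013591726761247 [-0.5522103  -0.02620428 -0.15487534]
```

View pics/w8.png

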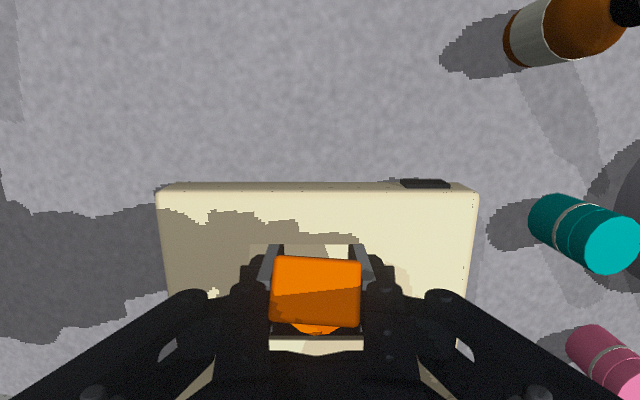

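Request:
servo_tool(
  increments=[
    [0,0,0,0,20],
    [0,0,0,0,20],
    [0,0,0,0,20],
  ],
  squeeze=70,
)

```text
time: 10.6
tcp_pos: [0.5312, -0.0536, 0.0974]
tool_rot: [0.071, 3.141, -0.001]
ft_force: [-1.4, -1.9, 2.3]
width: 0.0298
```

```bash
python3 - <<'E'
from h import *
im,C=snap('wrist','w9.png'); s=arm.sense();print(np.round(s['tcp_pos'],4),s['ft_force'],s['width'],s['ft_torque'])
cv2.imwrite('pics/w9c.png',cv2.resize(im[230:360,230:400],None,fx=4.5,fy=4.5))
E
```

```text
[ 0.5312 -0.0536  0.0974] [-1.3376086  -3.12855624  3.19566348] 0.029304684175358194 [-0.74556331  0.18405268 -0.14711657]
```

View pics/w9c.png

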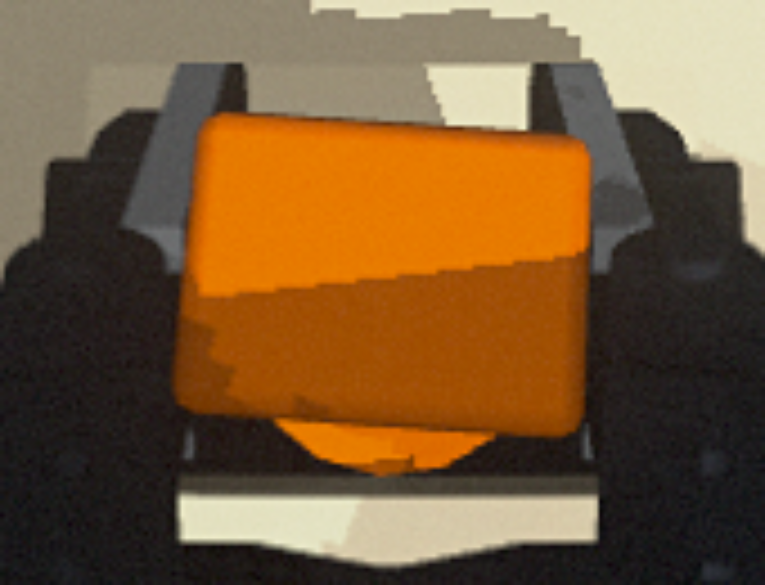

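Request:
servo_tool(
  increments=[
    [0.6,0,-0.8,0,20],
    [1.1,0,-1.7,0,20],
    [1.1,0,-1.7,0,20],
    [1.1,0,-1.7,0,20],
    [1.7,0,-2.5,0,20],
    [0,0,0,0,20],
  ],
  squeeze=45,
)

```text
time: 11.15
tcp_pos: [0.5254, -0.0529, 0.1062]
tool_rot: [0.07, 3.141, 0.001]
ft_force: [0.7, 0.1, 0.3]
width: 0.0297
```

Request:
servo_tool(
  increments=[
    [2.8,0,-4.1,0,20],
    [2.8,0,-4.1,0,20],
    [3.4,0,-5,0,20],
    [4.5,0,-6.6,0,20],
    [4.5,0,-6.6,0,20],
    [4.5,0,-6.6,0,20],
    [4.5,0,-6.6,0,20],
    [4.5,0,-6.6,0,20],
    [4.5,0,-6.6,0,20],
    [0,0,0,0,20],
  ],
)

```text
time: 11.98
tcp_pos: [0.4895, -0.0515, 0.1603]
tool_rot: [0.07, 3.139, -0.0]
ft_force: [0.7, -0.1, -1.8]
width: 0.0298
```

```bash
python3 - <<'E'
from h import *
im,C=snap('wrist','w10.png'); s=arm.sense();print(np.round(s['tcp_pos'],4),s['ft_force'],s['width'],s['ft_torque'])
im,C=snap('side','s10.png')
cv2.imwrite('pics/s10c.png',cv2.resize(im[100:230,215:345],None,fx=4.5,fy=4.5))
E
```

```text
[ 0.4898 -0.0516  0.1595] [-0.51104664 -0.06301532 -1.87325737] 0.029632944439983138 [-0.00796036  0.08774659  0.02918126]
```

View pics/w10.png

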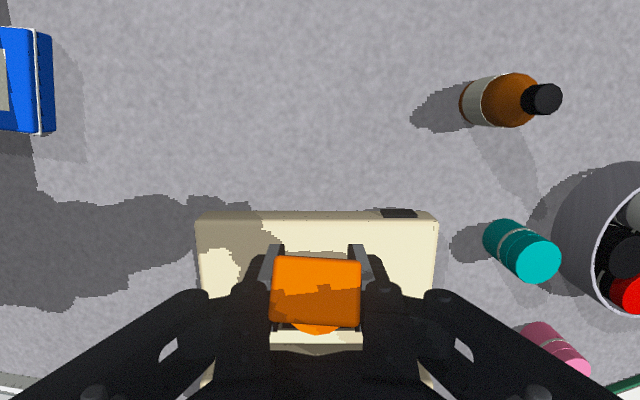

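View pics/s10c.png

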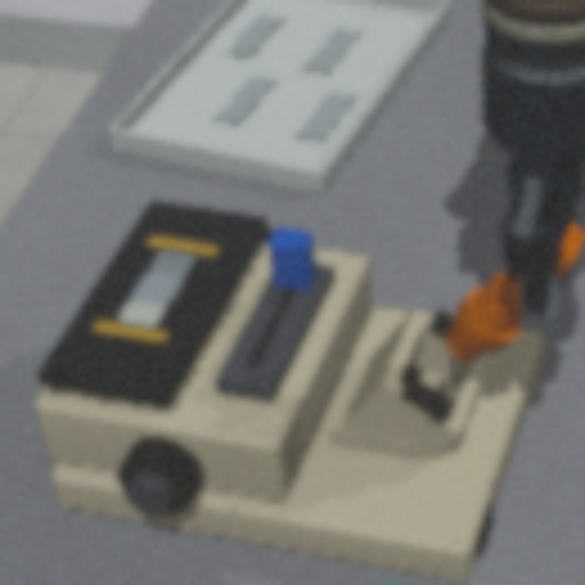

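Request:
servo_tool(
  increments=[
    [2,0,-15,0,20],
    [0,0,-20,0,20],
    [0,8,-20,0,20],
    [4,15,-5,0,20],
    [10,25,0,0,20],
    [10,30,0,0,20],
    [10,30,0,0,20],
    [10,30,0,0,20],
    [10,30,0,0,20],
    [10,30,0,0,20],
    [10,30,0,0,20],
    [10,25,0,0,20],
  ],
)

```text
time: 13.08
tcp_pos: [0.4145, 0.2069, 0.218]
tool_rot: [-0.069, -3.14, -0.0]
ft_force: [0.3, -0.7, -1.6]
width: 0.0298
```

Request:
servo_tool(
  increments=[
    [10,25,0,0,20],
    [8,20,0,0,20],
    [0,11,0,0,20],
    [0,0,10,0,20],
    [0,0,20,0,20],
    [0,0,20,0,20],
    [0,0,10,0,20],
    [0,0,0,0,20],
  ],
)

```text
time: 13.75
tcp_pos: [0.3986, 0.2601, 0.1554]
tool_rot: [-0.072, -3.137, 0.005]
ft_force: [-0.5, 0.2, -1.6]
width: 0.0298
```

```bash
python3 - <<'E'
from h import *
im,C=snap('wrist','w11.png'); s=arm.sense();print(np.round(s['tcp_pos'],4),s['ft_force'],s['width'],s['tool_rot'])
im,C=snap('side','s11.png')
cv2.imwrite('pics/s11c.png',cv2.resize(im[200:370,220:440],None,fx=3.5,fy=3.5))
T=cam('top');print(onz(T,[(285,251)],.095))
E
```

```text
[0.3992 0.2606 0.1571] [ 0.08558613  0.32922833 -1.04332172] 0.0297382486295511 [-7.19588029e-02 -3.13834062e+00  3.02626489e-03]
[[0.4165252  0.09098337 0.095     ]]
```

View pics/w11.png

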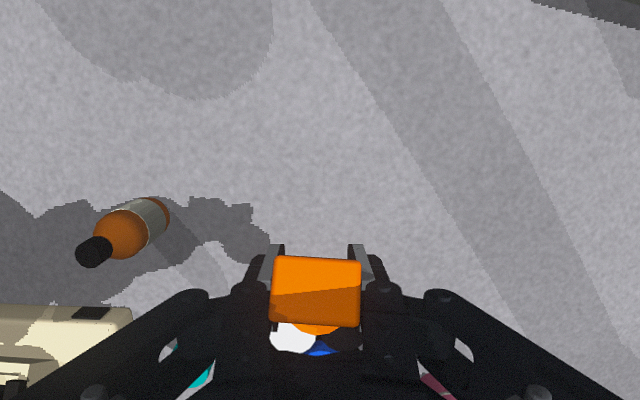

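View pics/s11c.png

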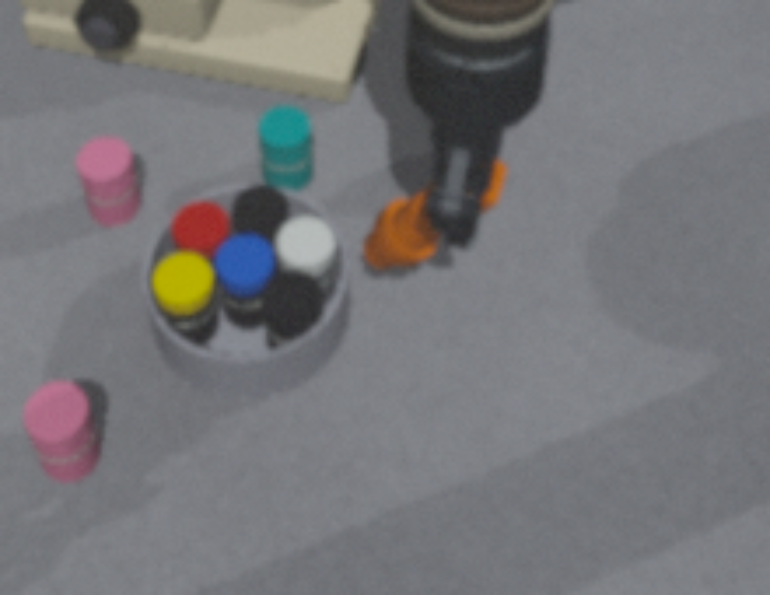

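Request:
servo_tool(
  increments=[
    [0,0,12,0,20],
    [0,0,20,0,20],
    [0,0,20,0,20],
    [0,0,15,0,20],
    [0,0,6,0,20],
    [0,0,0,0,20],
    [-4,0,0,0,20],
    [-4,0,0,0,20],
    [-4,0,0,0,20],
    [-4,0,0,0,20],
    [0,0,0,0,20],
  ],
  squeeze=20,
)

```text
time: 14.77
tcp_pos: [0.4149, 0.2617, 0.086]
tool_rot: [-0.07, -3.138, -0.003]
ft_force: [-5.2, 3.8, -1.3]
width: 0.0288
```

Request:
servo_tool(
  increments=[
    [-3,0,0,0,20],
    [-3,0,0,0,20],
    [-3,0,0,0,20],
    [-3,0,0,0,20],
    [0,0,0,0,20],
  ],
)

```text
time: 15.18
tcp_pos: [0.4269, 0.2606, 0.0856]
tool_rot: [-0.07, -3.138, -0.001]
ft_force: [-3.8, 0.8, -2.1]
width: 0.0294
```

Request:
servo_tool(
  increments=[
    [-3,0,0,0,20],
    [-3,0,0,0,20],
    [-3,0,0,0,20],
    [-3,0,0,0,20],
    [-3,0,0,0,20],
    [-3,0,0,0,20],
    [-3,0,0,0,20],
    [0,0,0,0,20],
  ],
)

```text
time: 15.85
tcp_pos: [0.4475, 0.2596, 0.0856]
tool_rot: [-0.07, -3.138, -0.0]
ft_force: [-6.2, 0.7, 0.7]
width: 0.0294
```

```bash
python3 - <<'E'
from h import *
im,C=snap('wrist','w12.png'); s=arm.sense();print(np.round(s['tcp_pos'],4),s['ft_force'],s['width'],s['tool_rot'])
im,C=snap('side','s12.png')
cv2.imwrite('pics/s12c.png',cv2.resize(im[200:370,220:440],None,fx=3.5,fy=3.5))
E
```

```text
[0.4475 0.2596 0.0856] [-6.33505515 -0.37844608  0.42119248] 0.029606170105778686 [-6.99805457e-02 -3.13784869e+00 -3.49920534e-04]
```

View pics/w12.png

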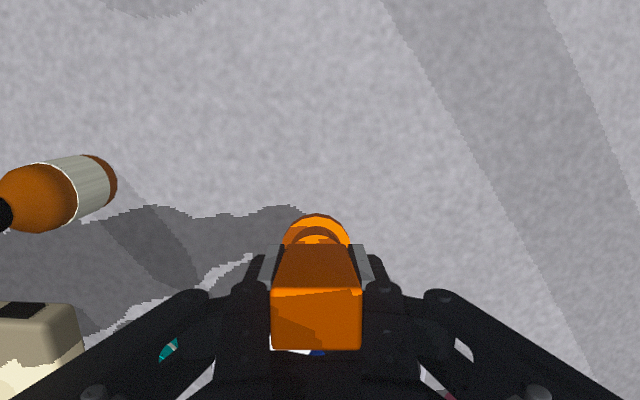

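View pics/s12c.png

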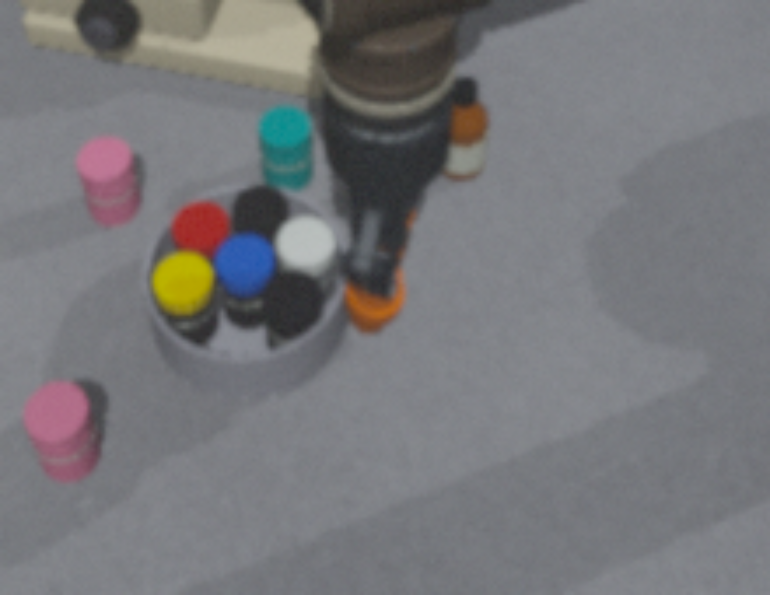

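```bash
cat > tilt.py <<'E'
from h import *
def pred(C,s,t):
    tcp=np.array(s['tcp_pos']);Rt=R.from_rotvec(s['tool_rot']).as_matrix();g=tcp-Rt[:,2]*.0187
    rob=Rt[:,0];lat=Rt[:,1];up=np.array([0,0,1.]);ax=np.cos(t)*up+np.sin(t)*rob;nx=np.cos(t)*rob-np.sin(t)*up
    f=g-.092*ax
    P={'topnear':f+.122*ax+.011*nx,'topfar':f+.122*ax-.011*nx,'beadbot':f+.026*ax+.0205*nx,'beadtop':f+.039*ax+.0205*nx}
    return {k:np.round(proj(C,v)[0],0).tolist() for k,v in P.items()}
E
python3 - <<'E'
from tilt import *
s=arm.sense();C=cam('wrist',s)
for d in (-6,-3,0,3,6,9,12): print(d,pred(C,s,np.radians(d)))
E
```

```text
-6 {'topnear': [315.0, 310.0], 'topfar': [315.0, 359.0], 'beadbot': [315.0, 187.0], 'beadtop': [315.0, 195.0]}
-3 {'topnear': [315.0, 305.0], 'topfar': [315.0, 357.0], 'beadbot': [315.0, 192.0], 'beadtop': [315.0, 199.0]}
0 {'topnear': [315.0, 300.0], 'topfar': [315.0, 355.0], 'beadbot': [315.0, 197.0], 'beadtop': [315.0, 203.0]}
3 {'topnear': [315.0, 294.0], 'topfar': [315.0, 352.0], 'beadbot': [315.0, 202.0], 'beadtop': [315.0, 207.0]}
6 {'topnear': [315.0, 289.0], 'topfar': [315.0, 349.0], 'beadbot': [315.0, 208.0], 'beadtop': [315.0, 212.0]}
9 {'topnear': [315.0, 284.0], 'topfar': [315.0, 346.0], 'beadbot': [315.0, 213.0], 'beadtop': [315.0, 216.0]}
12 {'topnear': [315.0, 279.0], 'topfar': [315.0, 342.0], 'beadbot': [315.0, 218.0], 'beadtop': [315.0, 221.0]}
```

Request:
servo_tool(
  increments=[
    [-3,0,0,0,20],
    [-3,0,0,0,20],
    [-1.5,0,0,0,20],
    [0,0,0,0,20],
  ],
)

```text
time: 16.28
tcp_pos: [0.4549, 0.2592, 0.0857]
tool_rot: [-0.07, -3.138, -0.001]
ft_force: [-6.9, -0.1, 1.3]
width: 0.0299
```

```bash
python3 - <<'E'
from tilt import *
s=arm.sense();im,C=snap('wrist','w13.png'); print(np.round(s['tcp_pos'],4),s['ft_force'],s['width'])
cv2.imwrite('pics/w13c.png',cv2.resize(im[170:370,220:410],None,fx=3,fy=3))
for d in (-3,0,3,6): print(d,pred(C,s,np.radians(d)))
E
```

```text
[0.4549 0.2592 0.0857] [-6.92298165 -0.09430901  1.27068162] 0.02991208059128078
-3 {'topnear': [315.0, 305.0], 'topfar': [315.0, 357.0], 'beadbot': [315.0, 192.0], 'beadtop': [315.0, 199.0]}
0 {'topnear': [315.0, 300.0], 'topfar': [315.0, 355.0], 'beadbot': [315.0, 197.0], 'beadtop': [315.0, 203.0]}
3 {'topnear': [315.0, 294.0], 'topfar': [315.0, 352.0], 'beadbot': [315.0, 202.0], 'beadtop': [315.0, 207.0]}
6 {'topnear': [315.0, 289.0], 'topfar': [315.0, 349.0], 'beadbot': [315.0, 208.0], 'beadtop': [315.0, 212.0]}
```

View pics/w13c.png

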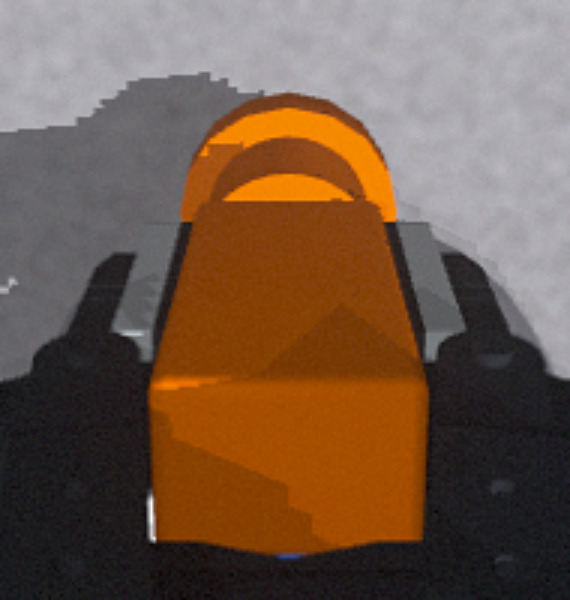

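Request:
servo_tool(
  increments=[
    [-2.5,0,0,0,20],
    [0,0,0,0,20],
    [3,0,0,0,20],
    [5,0,0,0,20],
    [0,0,0,0,20],
    [0,0,0,0,20],
  ],
)

```text
time: 16.83
tcp_pos: [0.4509, 0.2597, 0.0859]
tool_rot: [0.07, 3.14, 0.0]
ft_force: [0.1, -0.1, -2.0]
width: 0.0296
```

```bash
python3 - <<'E'
from tilt import *
s=arm.sense();im,C=snap('wrist','w14.png'); print(np.round(s['tcp_pos'],4),s['ft_force'],s['width'])
cv2.imwrite('pics/w14c.png',cv2.resize(im[170:370,220:410],None,fx=3,fy=3))
for d in (-3,0,3,6): print(d,pred(C,s,np.radians(d)))
im,C=snap('side','s14.png')
cv2.imwrite('pics/s14c.png',cv2.resize(im[200:370,220:440],None,fx=3.5,fy=3.5))
E
```

```text
[0.4509 0.2597 0.0859] [ 0.08624519 -0.10717967 -1.99261945] 0.029556035949991257
-3 {'topnear': [315.0, 305.0], 'topfar': [315.0, 357.0], 'beadbot': [315.0, 192.0], 'beadtop': [315.0, 198.0]}
0 {'topnear': [315.0, 300.0], 'topfar': [315.0, 355.0], 'beadbot': [315.0, 197.0], 'beadtop': [315.0, 203.0]}
3 {'topnear': [315.0, 295.0], 'topfar': [315.0, 352.0], 'beadbot': [315.0, 202.0], 'beadtop': [315.0, 207.0]}
6 {'topnear': [315.0, 290.0], 'topfar': [315.0, 349.0], 'beadbot': [315.0, 207.0], 'beadtop': [315.0, 211.0]}
```

View pics/w14c.png

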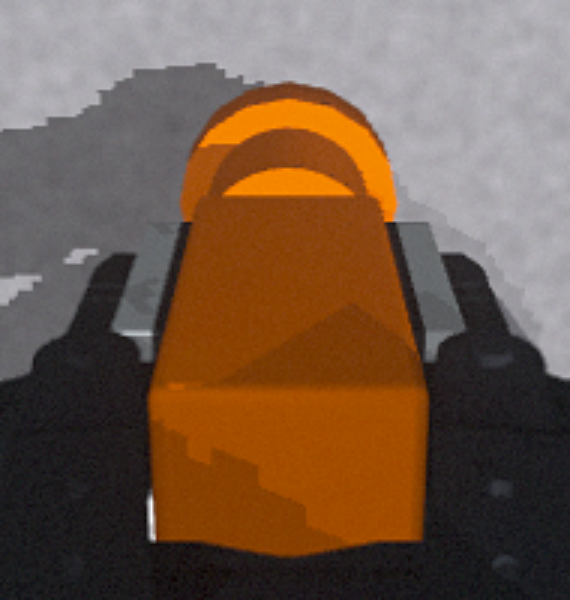

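View pics/s14c.png

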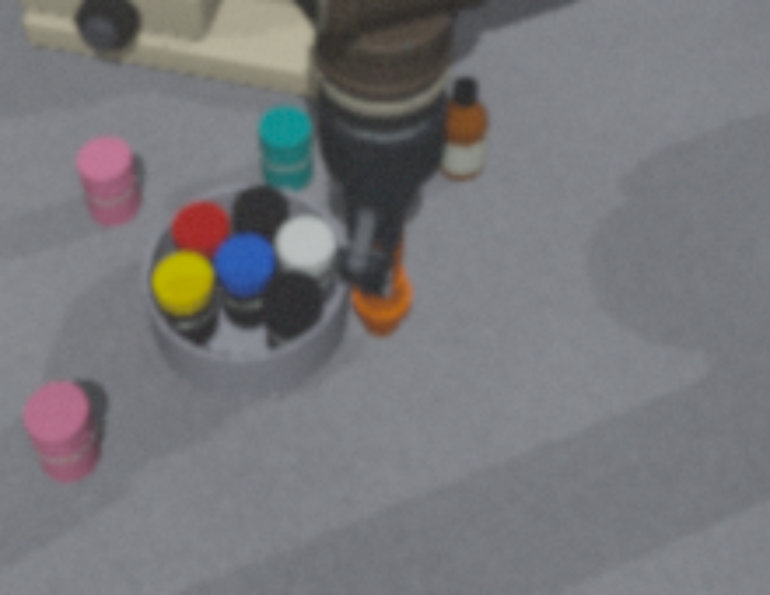

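Request:
servo_tool(
  increments=[
    [2,0,-12,0,20],
    [0,0,-20,0,20],
    [0,0,-25,0,20],
    [0,0,-25,0,20],
    [0,0,-20,0,20],
    [-12,4,-4,0,20],
    [-22,7,0,0,20],
    [-28,8,0,0,20],
    [-28,8,0,0,20],
    [-28,8,0,0,20],
    [-22,7,0,0,20],
    [-14,5,0,0,20],
  ],
  squeeze=35,
)

```text
time: 17.93
tcp_pos: [0.6069, 0.3, 0.1905]
tool_rot: [0.071, 3.14, -0.0]
ft_force: [-1.2, -0.9, -2.3]
width: 0.0296
```

Request:
servo_tool(
  increments=[
    [0,0,0,0,20],
    [0,0,0,0,20],
    [0,0,0,0,20],
  ],
)

```text
time: 18.18
tcp_pos: [0.604, 0.2995, 0.1913]
tool_rot: [-0.07, -3.14, 0.001]
ft_force: [-0.8, 0.4, -1.1]
width: 0.0296
```

```bash
python3 - <<'E'
from tilt import *
s=arm.sense();im,C=snap('wrist','w15.png'); print(s['tcp_pos'],s['tool_rot'],s['ft_force'],s['width'],np.abs(s['joint_velocities']).max())
for d in (-3,0,3): print(d,pred(C,s,np.radians(d)))
E
```

```text
[0.60396325 0.2994672  0.19126078] [-7.03475426e-02 -3.14000128e+00  6.17142997e-04] [-0.78555548  0.37119038 -1.11502863] 0.02961026566863811 0.019845882830297784
-3 {'topnear': [315.0, 305.0], 'topfar': [315.0, 357.0], 'beadbot': [315.0, 192.0], 'beadtop': [315.0, 199.0]}
0 {'topnear': [315.0, 300.0], 'topfar': [315.0, 355.0], 'beadbot': [315.0, 197.0], 'beadtop': [315.0, 203.0]}
3 {'topnear': [315.0, 295.0], 'topfar': [315.0, 352.0], 'beadbot': [315.0, 202.0], 'beadtop': [315.0, 207.0]}
```

View pics/w15.png

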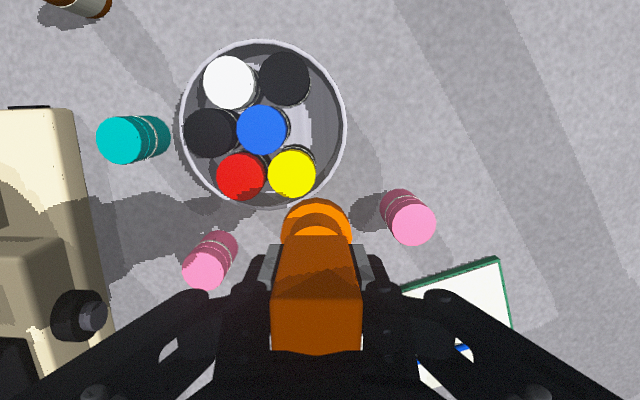

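```bash
cat > tin.py <<'E'
from h import *
from scipy.optimize import least_squares
def fitc(P,r=None):
    f=lambda q:np.hypot(P[:,0]-q[0],P[:,1]-q[1])-(q[2] if r is None else r)
    q=least_squares(f,[P[:,0].mean(),P[:,1].mean(),.02],loss='soft_l1',f_scale=.001).x
    return q,np.abs(f(q)).mean()
def lids(im,C,z=.065):
    b,g,r=[im[...,i].astype(int) for i in range(3)]
    M={'y':(r>200)&(g>200)&(b<90),'r':(r>190)&(g<70)&(b<70),'b':(b>190)&(r<80)&(g>80)&(g<150),'w':(r>200)&(g>200)&(b>200)}
    out={}
    for k,m in M.items():
        n,l,st,ce=cv2.connectedComponentsWithStats(m.astype(np.uint8),connectivity=4)
        best=None
        for i in range(1,n):
            if st[i,4]<400: continue
            p=onz(C,[ce[i]],z)[0]
            if np.hypot(p[0]-.546,p[1]-.256)<.075 and (best is None or st[i,4]>st[best,4]): best=i
        if best is None: continue
        cs=max(cv2.findContours((l==best).astype(np.uint8),cv2.RETR_EXTERNAL,cv2.CHAIN_APPROX_NONE)[0],key=len)
        hull=cv2.convexHull(cs)[:,0,:]; 
        e=cv2.fitEllipse(cs[:,0,:].astype(np.float32)); P=onz(C,cs[:,0,:],z)
        q,res=fitc(P); out[k]=(np.round(q,4),round(res*1e3,2),np.round(e[0],1))
    return out
E
python3 - <<'E'
from tin import *
im=cv2.imread('pics/w15.png')
C=cam('wrist',dict(tcp_pos=[0.60396325,0.2994672,0.19126078],tool_rot=[-7.03475426e-02,-3.14000128,6.17e-04]))
for k,v in lids(im,C).items(): print(k,v)
print('k',onz(C,[(283,78),(210,132)],.065))
# rim by radial bright edge: search around tin centre for the bright ring
c0=proj(C,[[.546,.256,.055]])[0];print(c0)
g=cv2.cvtColor(im,cv2.COLOR_BGR2GRAY).astype(float)
pts=[]
for a in np.arange(0,360,5):
    t=np.radians(a); R_=np.arange(.062,.078,.0003)
    X=np.c_[.546+R_*np.cos(t),.256+R_*np.sin(t),np.full(len(R_),.055)]
    px=proj(C,X); v=cv2.remap(g.astype(np.float32),px[:,0].astype(np.float32).reshape(1,-1),px[:,1].astype(np.float32).reshape(1,-1),cv2.INTER_LINEAR)[0]
    i=v.argmax()
    if v[i]>170: pts.append(X[i,:2])
pts=np.array(pts); print(len(pts),fitc(pts))
E
```

```text
y (array([0.5835, 0.2801, 0.0193]), np.float64(0.37), array([291.2, 173.5]))
r (array([0.5831, 0.236 , 0.0186]), np.float64(1.39), array([238.4, 175. ]))
b (array([0.5462, 0.2578, 0.0194]), np.float64(0.21), array([260.6, 129.4]))
w (array([0.5086, 0.2352, 0.0195]), np.float64(0.19), array([227.9,  82. ]))
k [[0.50754174 0.27858585 0.065     ]
 [0.54585992 0.21638974 0.065     ]]
[260.43924513 128.97773215]
65 (array([0.54591933, 0.25808067, 0.06892345]), np.float64(0.001191908255039345))
```

Request:
servo_tool(
  increments=[
    [8,0,0,0,20],
    [14,0,0,0,20],
    [16,0,0,0,20],
    [12,0,0,0,20],
    [6,0,0,0,20],
    [2.4,0,6,0,20],
    [0,0,15,0,20],
    [0,0,15,0,20],
    [0,0,9,0,20],
    [0,0,0,0,20],
    [0,0,0,0,20],
  ],
)

```text
time: 19.15
tcp_pos: [0.5459, 0.302, 0.146]
tool_rot: [-0.071, -3.14, 0.001]
ft_force: [1.4, -0.7, -1.4]
width: 0.0295
```

```bash
python3 - <<'E'
from tilt import *
s=arm.sense();im,C=snap('wrist','w16.png'); print(s['tcp_pos'],s['tool_rot'],s['ft_force'],s['width'],np.abs(s['joint_velocities']).max())
im,C=snap('side','s16.png')
cv2.imwrite('pics/s16c.png',cv2.resize(im[200:340,220:400],None,fx=4.2,fy=4.2,interpolation=cv2.INTER_CUBIC))
E
```

```text
[0.54592702 0.30204741 0.14599853] [-7.05571663e-02 -3.13976960e+00  1.01975559e-03] [ 1.38092657 -0.67399153 -1.43250224] 0.029549325479575287 0.03136460848868125
```

View pics/w16.png

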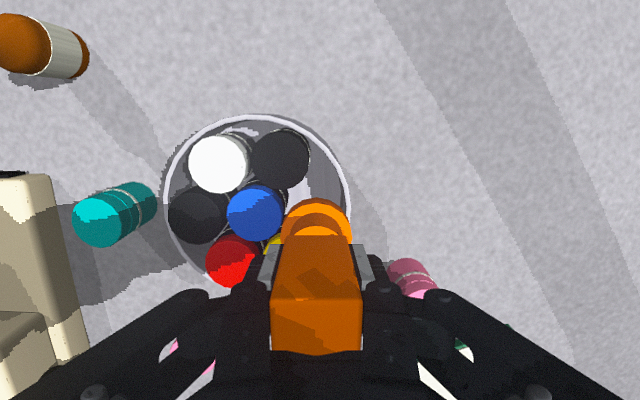

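View pics/s16c.png

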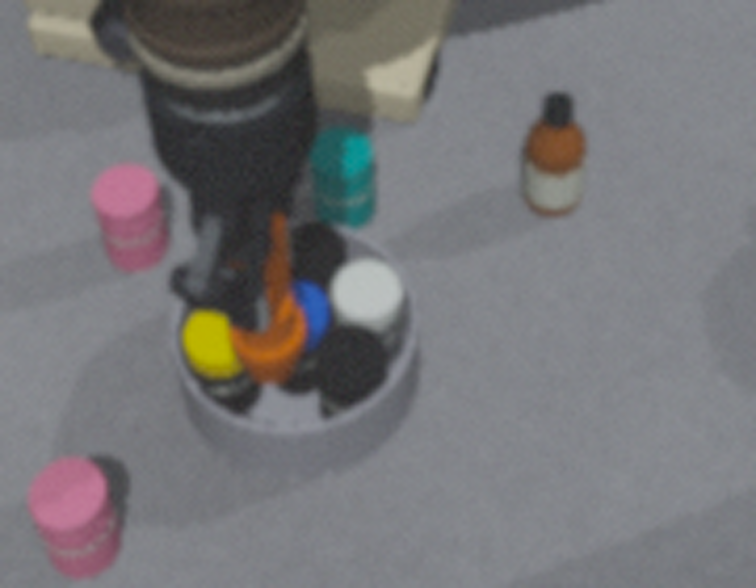

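```bash
python3 - <<'E'
from tin import *
im=cv2.imread('pics/w16.png')
C=cam('wrist',dict(tcp_pos=[0.54592702,0.30204741,0.14599853],tool_rot=[-7.05571663e-02,-3.13976960,1.0197e-03]))
for k,v in lids(im,C).items(): print(k,v)
print('k',onz(C,[(282,158),(198,215)],.065))
g=cv2.cvtColor(im,cv2.COLOR_BGR2GRAY)
pts=[]
for a in np.arange(0,360,5):
    t=np.radians(a); R_=np.arange(.062,.078,.0003)
    X=np.c_[.546+R_*np.cos(t),.257+R_*np.sin(t),np.full(len(R_),.055)]
    px=proj(C,X).astype(np.float32); 
    if px[:,1].max()>190: continue
    v=cv2.remap(g,px[:,0].reshape(1,-1),px[:,1].reshape(1,-1),cv2.INTER_LINEAR)[0]
    i=v.argmax()
    if v[i]>170: pts.append(X[i,:2])
pts=np.array(pts); print(len(pts),fitc(pts,.0695))
E
```

```text
r (array([0.5903, 0.2356, 0.0128]), np.float64(3.49), array([231.2, 272.1]))
b (array([0.5343, 0.2523, 0.0105]), np.float64(3.15), array([245.1, 199.9]))
w (array([0.5082, 0.2353, 0.0196]), np.float64(0.19), array([216.8, 164.2]))
k [[0.50568005 0.28094827 0.065     ]
 [0.54391565 0.21703389 0.065     ]]
30 (array([0.5464827 , 0.25857904, 0.02      ]), np.float64(0.0012844658746933738))
```

Request:
servo_tool(
  increments=[
    [0,0,4,0,20],
    [0,0,6,0,20],
    [0,0,6,0,20],
    [0,0,5,0,20],
    [0,0,4,0,20],
    [0,0,4,0,20],
    [0,0,4,0,20],
    [0,0,0,0,20],
  ],
)

```text
time: 19.92
tcp_pos: [0.5458, 0.3021, 0.1124]
tool_rot: [-0.07, -3.14, 0.001]
ft_force: [-0.4, 0.8, -1.7]
width: 0.0294
```

Request:
servo_tool(
  increments=[
    [0,0,4,0,20],
    [0,0,4,0,20],
    [0,0,4,0,20],
    [0,0,4,0,20],
    [0,0,4,0,20],
    [0,0,4,0,20],
    [0,0,0,0,20],
  ],
)

```text
time: 20.5
tcp_pos: [0.5457, 0.3021, 0.0883]
tool_rot: [-0.07, -3.139, 0.001]
ft_force: [-0.3, -0.2, -1.4]
width: 0.0294
```

Request:
servo_tool(
  increments=[
    [0,0,3,0,20],
    [0,0,2,0,20],
    [0,0,1.5,0,20],
    [0,0,1.5,0,20],
    [0,0,0,0,20],
  ],
)

```text
time: 20.92
tcp_pos: [0.5461, 0.3023, 0.0812]
tool_rot: [-0.07, -3.14, 0.0]
ft_force: [-0.8, -0.3, -1.7]
width: 0.0295
```

Request:
servo_tool(
  increments=[
    [0,0,1,0,20],
    [0,0,1,0,20],
    [0,0,0,0,20],
  ],
)

```text
time: 21.17
tcp_pos: [0.5462, 0.3023, 0.0794]
tool_rot: [-0.07, -3.141, 0.0]
ft_force: [0.2, -0.5, -1.6]
width: 0.0298
```

Request:
servo_tool(
  increments=[
    [0,0,1,0,20],
    [0,0,0,0,20],
  ],
)

```text
time: 21.33
tcp_pos: [0.5462, 0.3023, 0.0784]
tool_rot: [-0.07, -3.141, 0.0]
ft_force: [-0.2, -0.5, -1.2]
width: 0.0293
```

Request:
servo_tool(
  increments=[
    [0,0,1,0,20],
    [0,0,0,0,20],
  ],
)

```text
time: 21.5
tcp_pos: [0.5461, 0.3023, 0.0773]
tool_rot: [-0.07, -3.141, 0.0]
ft_force: [-0.2, -0.0, -1.9]
width: 0.0295
```

Request:
servo_tool(
  increments=[
    [0,0,1,0,20],
    [0,0,0.5,0,20],
    [0,0,0,0,20],
  ],
)

```text
time: 21.75
tcp_pos: [0.5461, 0.3022, 0.0758]
tool_rot: [-0.07, -3.141, 0.0]
ft_force: [-0.4, -0.0, -2.0]
width: 0.0298
```

Request:
servo_tool(
  increments=[
    [0,0,1,0,20],
    [0,0,0,0,20],
  ],
)

```text
time: 21.92
tcp_pos: [0.5461, 0.3023, 0.0748]
tool_rot: [-0.07, -3.141, 0.0]
ft_force: [-0.5, -0.2, -2.0]
width: 0.0295
```

Request:
servo_tool(
  increments=[
    [0,0,1,0,20],
    [0,0,0,0,20],
  ],
)

```text
time: 22.08
tcp_pos: [0.5461, 0.3023, 0.0738]
tool_rot: [-0.07, -3.141, 0.0]
ft_force: [-0.5, -0.0, -1.3]
width: 0.0298
```

Request:
servo_tool(
  increments=[
    [0,0,1,0,20],
    [0,0,0,0,20],
  ],
)

```text
time: 22.25
tcp_pos: [0.5463, 0.3024, 0.0732]
tool_rot: [0.07, 3.141, 0.0]
ft_force: [0.5, 0.6, -1.9]
width: 0.0295
```

```bash
python3 - <<'E'
from tilt import *
s=arm.sense();im,C=snap('wrist','w17.png'); print(s['tcp_pos'],s['ft_force'],s['width'])
im,C=snap('side','s17.png')
cv2.imwrite('pics/s17c.png',cv2.resize(im[200:340,220:400],None,fx=4.2,fy=4.2,interpolation=cv2.INTER_CUBIC))
E
```

```text
[0.5462824  0.30239075 0.07315973] [ 0.53946593  0.55845533 -1.86387561] 0.029517057306531487
```

View pics/w17.png

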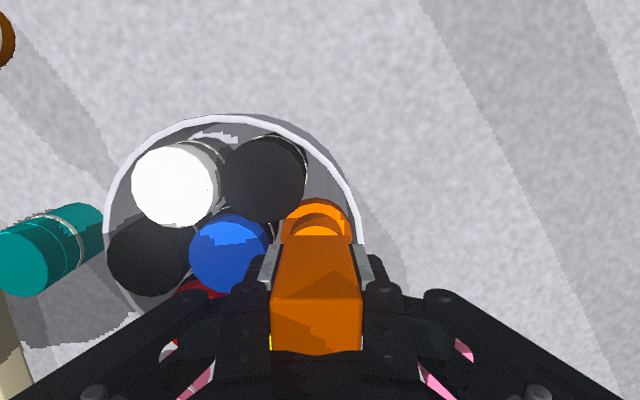

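View pics/s17c.png

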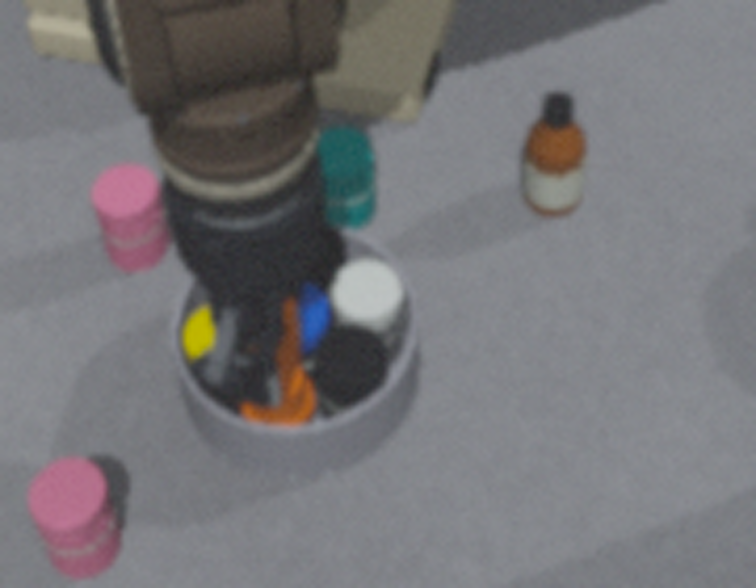

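Request:
servo_tool(
  increments=[
    [0,0,1,0,20],
    [0,0,0,0,20],
  ],
)

```text
time: 22.52
tcp_pos: [0.5464, 0.3024, 0.0731]
tool_rot: [0.07, 3.14, 0.001]
ft_force: [-1.2, -1.4, 5.4]
width: 0.0297
```

Request:
servo_tool(
  increments=[
    [0,0,1,0,20],
    [0,0,0,0,20],
  ],
)

```text
time: 22.68
tcp_pos: [0.5465, 0.3024, 0.0731]
tool_rot: [0.07, 3.139, 0.001]
ft_force: [-2.7, -2.3, 11.0]
width: 0.0296
```

Request:
servo_tool(
  increments=[
    [0,0,1,0,20],
    [0,0,0,0,20],
  ],
)

```text
time: 22.85
tcp_pos: [0.5471, 0.3024, 0.0729]
tool_rot: [0.071, 3.137, 0.002]
ft_force: [-2.2, -2.5, 14.4]
width: 0.0296
```

Request:
servo_tool(
  increments=[
    [0,0,-2,0,20],
    [0,0,0,0,20],
  ],
)

```text
time: 23.02
tcp_pos: [0.5466, 0.3025, 0.073]
tool_rot: [0.07, 3.139, 0.001]
ft_force: [-0.1, -1.9, 6.9]
width: 0.0296
```

```bash
python3 - <<'E'
from tilt import *
s=arm.sense();im,C=snap('wrist','w18.png'); print(s['tcp_pos'],s['ft_force'])
im2,_=snap('side','s18.png')
tcp=np.array(s['tcp_pos']);Rt=R.from_rotvec(s['tool_rot']).as_matrix();g=tcp-Rt[:,2]*.0187
for sg in (.092,.087,.082):
    f=g-[0,0,sg]
    n=Rt[:,0];l=Rt[:,1];u=np.array([0,0,1.])
    print(sg,[np.round(proj(C,v)[0]).tolist() for v in (f+.122*u+.011*n+.015*l,f+.122*u+.011*n-.015*l,f+.122*u-.011*n+.015*l,f+.039*u+.0205*n,f+.026*u+.0205*n,f+.062*u+.015*n)])
cv2.imwrite('pics/w18c.png',cv2.resize(im[170:370,220:410],None,fx=3,fy=3))
E
```

```text
[0.54663744 0.30247059 0.07298454] [-0.06527982 -1.85216429  6.91051033]
0.092 [[361.0, 300.0], [269.0, 300.0], [358.0, 355.0], [315.0, 203.0], [315.0, 197.0], [315.0, 226.0]]
0.087 [[363.0, 309.0], [267.0, 309.0], [360.0, 365.0], [315.0, 205.0], [315.0, 199.0], [315.0, 229.0]]
0.082 [[365.0, 318.0], [265.0, 319.0], [362.0, 377.0], [315.0, 208.0], [315.0, 201.0], [315.0, 233.0]]
```

View pics/w18c.png

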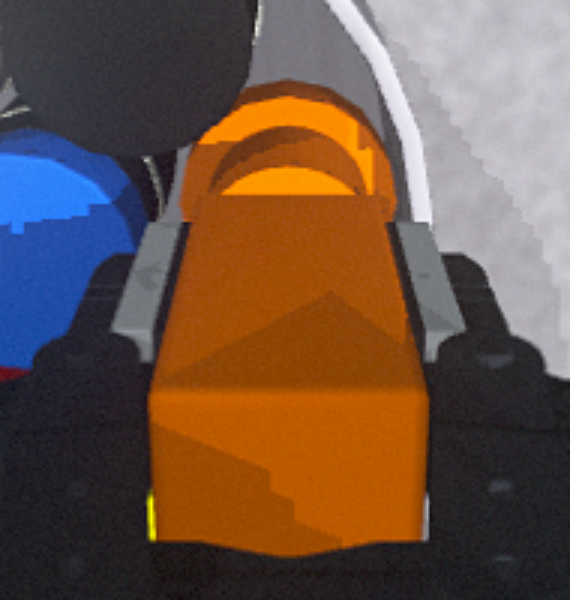

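```bash
python3 - <<'E'
from tilt import *
im=cv2.imread('pics/s18.png')
S=cam('side')
for z in (.122,.127,.132): print(z,np.round(proj(S,[[.5465,.3025,z]])[0],1), np.round(proj(S,[[.5465,.3025,z-.06]])[0],1))
for z in (0,.005): print('bead',z,np.round(proj(S,[[.5465,.3025+.0205,z+.039],[.5465-.0205,.3025,z+.039],[.5465,.3025,z+.032]]),1).tolist())
cv2.imwrite('pics/s18c.png',cv2.resize(im[255:315,255:335],None,fx=10,fy=10,interpolation=cv2.INTER_CUBIC))
E
```

```text
0.122 [282.3 275.6] [284.5 290. ]
0.127 [282.1 274.4] [284.4 288.9]
0.132 [281.9 273.1] [284.2 287.7]
bead 0 [[283.0, 302.9], [293.7, 296.7], [285.6, 296.7]]
bead 0.005 [[282.8, 301.8], [293.6, 295.6], [285.4, 295.6]]
```

View pics/s18c.png

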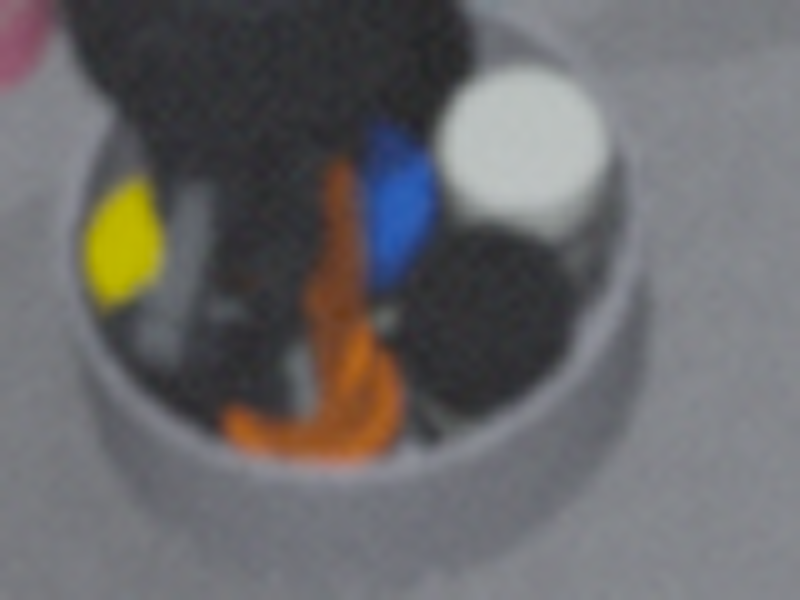

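Request:
servo_tool(
  increments=[
    [0,0,-0.7,0,20],
    [0,0,0,0,26],
    [0,0,0,0,31],
    [0,0,0,0,34],
    [0,0,0,0,38],
    [0,0,0,0,44],
    [0,0,0,0,48],
    [0,0,0,0,48],
  ],
)

```text
time: 23.78
tcp_pos: [0.5461, 0.3023, 0.0725]
tool_rot: [-0.07, -3.141, 0.0]
ft_force: [0.1, 0.1, -0.1]
width: 0.0481
```

```bash
python3 - <<'E'
from tilt import *
s=arm.sense();im,C=snap('wrist','w19.png'); print(s['tcp_pos'],s['ft_force'],s['width'])
cv2.imwrite('pics/w19c.png',cv2.resize(im[100:390,130:430],None,fx=2,fy=2))
E
```

```text
[0.54612502 0.30227329 0.0725137 ] [ 0.06853383  0.06589879 -0.11672987] 0.0480540915987435
```

View pics/w19c.png

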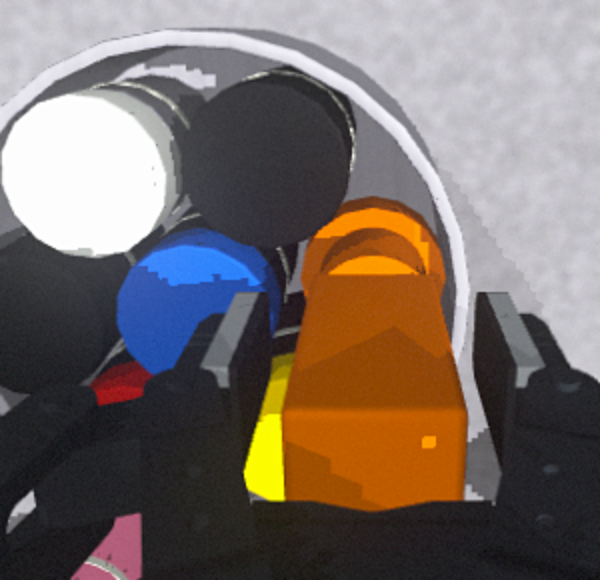

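Request:
servo_tool(
  increments=[
    [0,0,-8,0,48],
    [0,0,-18,0,48],
    [0,0,-28,0,48],
    [0,0,-32,0,48],
    [0,0,-32,0,48],
    [0,0,-22,0,48],
    [0,-8,-10,0,48],
    [-6,-18,0,0,30],
    [-8,-26,0,0,10],
    [-9,-30,0,0,0],
    [-9,-30,0,0,0],
    [-9,-30,0,0,0],
  ],
)

```text
time: 24.83
tcp_pos: [0.5805, 0.1568, 0.2221]
tool_rot: [-0.07, -3.14, 0.001]
ft_force: [-0.1, -0.1, -0.3]
width: -0.0
```

Request:
servo_tool(
  increments=[
    [-10,-30,0,0,0],
    [-10,-30,0,0,0],
    [-10,-30,0,0,0],
    [-10,-30,0,0,0],
    [-10,-30,0,0,0],
    [-10,-30,0,0,0],
    [-10,-30,0,0,0],
    [-10,-30,0,0,0],
    [-10,-28,0,0,0],
    [-10,-20,0,0,0],
    [-9,-16,0,0,0],
    [0,0,0,0,0],
  ],
)

```text
time: 25.83
tcp_pos: [0.6762, -0.1538, 0.2209]
tool_rot: [-0.076, -3.139, 0.001]
ft_force: [-0.6, 0.9, -0.4]
width: -0.0
```

Request:
servo_tool(
  increments=[
    [0,0,0,0,0],
    [0,0,0,0,0],
  ],
)

```text
time: 26.0
tcp_pos: [0.6755, -0.1498, 0.2222]
tool_rot: [-0.071, -3.14, -0.001]
ft_force: [0.2, 0.6, -0.2]
width: 0.0004
```

```bash
python3 - <<'E'
from h import *
s=arm.sense();im,C=snap('wrist','w20.png'); print(s['tcp_pos'],s['tool_rot'],s['ft_force'],s['width'])
im,C=snap('top','t20.png')
cv2.imwrite('pics/t20c.png',cv2.resize(im[90:240,190:400],None,fx=3.8,fy=3.8,interpolation=cv2.INTER_CUBIC))
E
```

```text
[ 0.67550316 -0.1498247   0.22218485] [-7.05447553e-02 -3.13968429e+00 -7.52338300e-04] [ 0.15397813  0.64315896 -0.19848349] 0.00037580732276773813
```

View pics/w20.png

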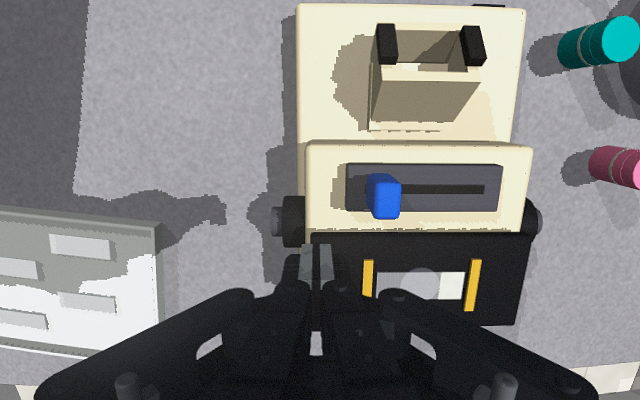

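View pics/t20c.png

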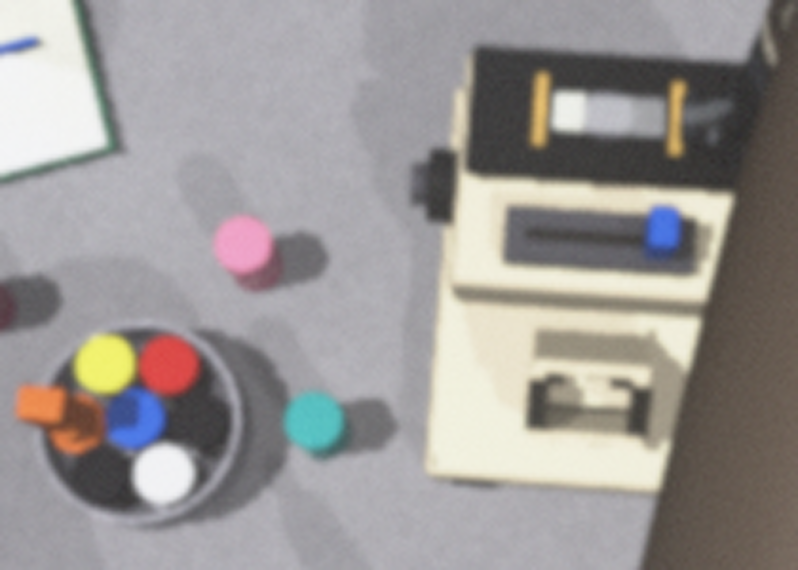

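```bash
python3 - <<'E'
from h import *
C=cam('wrist',dict(tcp_pos=[0.67550316,-0.1498247,0.22218485],tool_rot=[-7.05447553e-02,-3.13968429,-7.5e-04]))
im=cv2.imread('pics/w20.png');cv2.imwrite('pics/w20c.png',cv2.resize(im[155:240,330:520],None,fx=4,fy=4))
print(onz(C,[(375,193),(399,193),(375,217),(400,217),(387,204)],.144))
E
```

```text
[[ 0.66215415 -0.10752159  0.144     ]
 [ 0.66290473 -0.09069151  0.144     ]
 [ 0.67978723 -0.10743859  0.144     ]
 [ 0.6806202  -0.08953153  0.144     ]
 [ 0.67052951 -0.09900305  0.144     ]]
```

View pics/w20c.png

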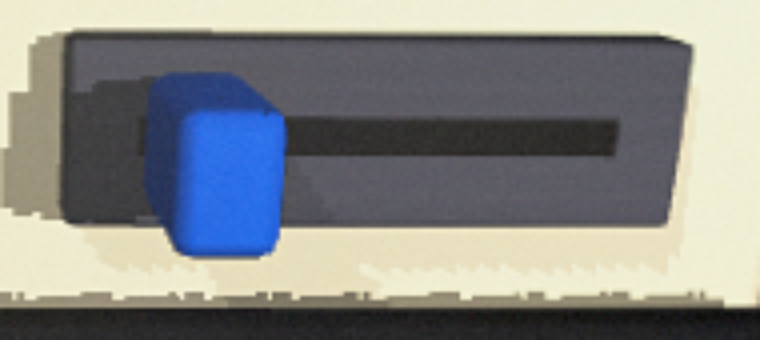

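Request:
servo_tool(
  increments=[
    [4,0,12,0,0],
    [4,0,22,0,0],
    [0,0,26,0,0],
    [0,0,22,0,0],
    [0,0,12,0,0],
    [0,0,6,0,0],
    [0,0,0,0,0],
  ],
)

```text
time: 26.68
tcp_pos: [0.6671, -0.1485, 0.1214]
tool_rot: [-0.068, -3.138, -0.001]
ft_force: [0.0, 0.0, -0.6]
width: 0.0005
```

Request:
servo_tool(
  increments=[
    [0,4,0,0,0],
    [0,6,0,0,0],
    [0,6,0,0,0],
    [0,5,0,0,0],
    [0,4,0,0,0],
    [0,0,0,0,0],
  ],
)

```text
time: 27.18
tcp_pos: [0.6695, -0.1235, 0.1232]
tool_rot: [0.068, 3.14, 0.0]
ft_force: [0.3, -0.3, -0.4]
width: 0.0
```

Request:
servo_tool(
  increments=[
    [0,4,0,0,0],
    [0,5,0,0,0],
    [0,6,0,0,0],
    [0,6,0,0,0],
    [0,6,0,0,0],
    [0,6,0,0,0],
    [0,6,0,0,0],
    [0,6,0,0,0],
    [0,0,0,0,0],
  ],
)

```text
time: 27.93
tcp_pos: [0.6712, -0.0781, 0.1226]
tool_rot: [-0.068, -3.141, -0.001]
ft_force: [-0.6, 0.2, -0.3]
width: -0.0002
```

Request:
servo_tool(
  increments=[
    [0,4,0,0,0],
    [0,4,0,0,0],
    [0,4,0,0,0],
    [0,3,0,0,0],
    [0,0,0,0,0],
  ],
)

```text
time: 28.35
tcp_pos: [0.6718, -0.064, 0.1226]
tool_rot: [-0.069, -3.141, -0.001]
ft_force: [0.1, 0.9, 0.2]
width: 0.0003
```

```bash
python3 - <<'E'
from h import *
im,C=snap('side','s21.png'); print(arm.sense()['ft_force'])
cv2.imwrite('pics/s21c.png',cv2.resize(im[120:230,215:345],None,fx=5,fy=5,interpolation=cv2.INTER_CUBIC))
im,C=snap('wrist','w21.png')
E
```

```text
[ 0.65627607 -0.43997792  0.36192648]
```

View pics/s21c.png

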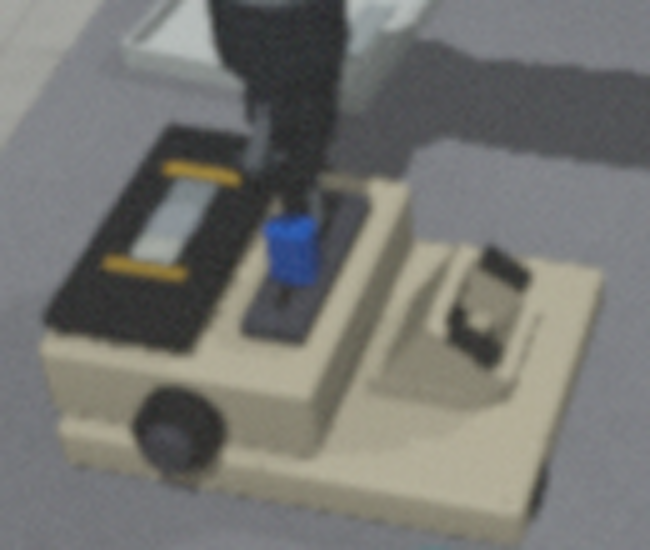

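View pics/w21.png

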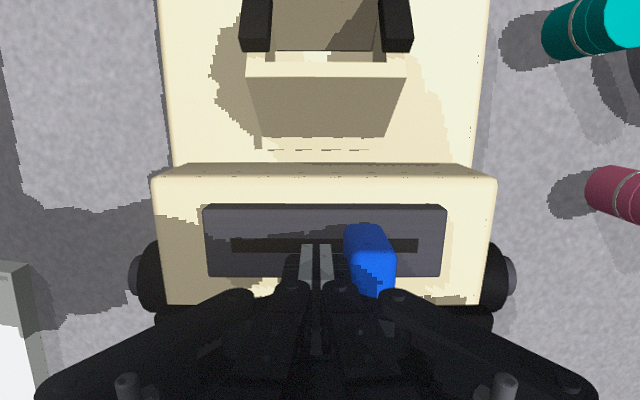

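Selector is moving with the fingers (now at side px ~(273,165)). I continue to the stop.

Request:
servo_tool(
  increments=[
    [0,4,0,0,0],
    [0,4,0,0,0],
    [0,3,0,0,0],
    [0,3,0,0,0],
    [0,2,0,0,0],
    [0,0,0,0,0],
  ],
)

```text
time: 28.95
tcp_pos: [0.6726, -0.0481, 0.1226]
tool_rot: [-0.069, -3.141, -0.001]
ft_force: [-0.2, -0.1, 0.2]
width: 0.0001
```

Request:
servo_tool(
  increments=[
    [0,2,0,0,0],
    [0,2,0,0,0],
    [0,2,0,0,0],
    [0,0,0,0,0],
  ],
)

```text
time: 29.28
tcp_pos: [0.6728, -0.0431, 0.1227]
tool_rot: [-0.071, -3.141, 0.002]
ft_force: [-0.3, -3.4, 0.0]
width: -0.0001
```

Request:
servo_tool(
  increments=[
    [0,1.5,0,0,0],
    [0,1.5,0,0,0],
    [0,0,0,0,0],
  ],
)

```text
time: 29.53
tcp_pos: [0.6728, -0.0427, 0.1228]
tool_rot: [-0.073, -3.14, 0.009]
ft_force: [-1.2, -12.1, -0.2]
width: 0.0003
```

Request:
servo_tool(
  increments=[
    [0,1,0,0,0],
    [0,0,0,0,0],
  ],
)

```text
time: 29.7
tcp_pos: [0.6728, -0.0426, 0.1228]
tool_rot: [-0.075, -3.141, 0.012]
ft_force: [-1.6, -14.7, -0.3]
width: 0.0
```

Request:
servo_tool(
  increments=[
    [0,-5,0,0,0],
    [0,-8,0,0,0],
    [0,-6,0,0,0],
    [0,0,-12,0,0],
    [0,0,-25,0,0],
    [0,0,-30,0,0],
    [0,0,-30,0,0],
    [12,0,-15,0,0],
    [25,0,0,0,0],
    [25,0,0,0,0],
    [25,0,0,0,0],
    [12,0,0,0,0],
  ],
)

```text
time: 30.7
tcp_pos: [0.5702, -0.0527, 0.2356]
tool_rot: [-0.07, -3.141, -0.001]
ft_force: [0.7, -0.3, -0.0]
width: -0.0004
```

Request:
servo_tool(
  increments=[
    [25,-20,0,0,0],
    [30,-20,0,0,0],
    [30,-20,0,0,0],
    [30,-20,0,0,0],
    [15,-10,0,0,0],
    [0,0,0,0,0],
    [0,0,0,0,0],
  ],
)

```text
time: 31.28
tcp_pos: [0.4385, -0.1374, 0.2354]
tool_rot: [0.073, 3.139, 0.0]
ft_force: [1.1, 0.3, -0.2]
width: 0.0002
```

```bash
python3 - <<'E'
from h import *
s=arm.sense();print(s['tcp_pos'],s['ft_force'],s['time'])
im,C=snap('top','t22.png');im2,C2=snap('side','s22.png')
a=cv2.resize(im[90:290,180:470],None,fx=2.7,fy=2.7,interpolation=cv2.INTER_CUBIC);cv2.imwrite('pics/t22c.png',a)
cv2.imwrite('pics/s22c.png',cv2.resize(im2[130:340,210:410],None,fx=2.8,fy=2.8,interpolation=cv2.INTER_CUBIC))
E
```

```text
[ 0.43847883 -0.13739728  0.23543048] [ 1.06651328  0.33833113 -0.19949083] 31.2833
```

View pics/t22c.png

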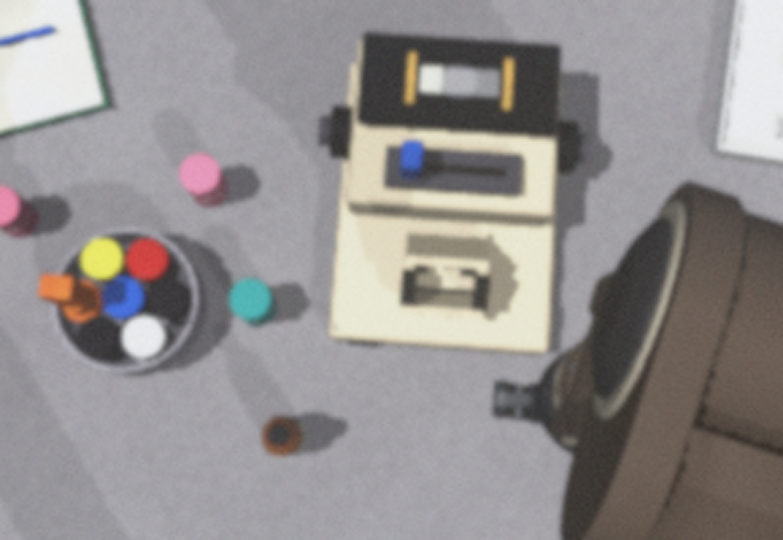

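View pics/s22c.png

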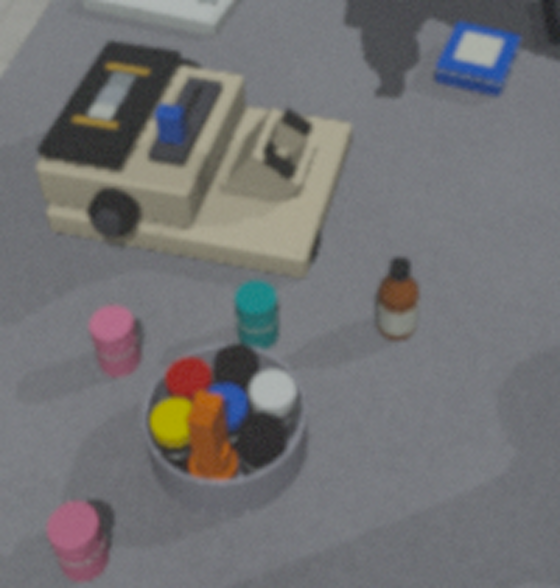

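```bash
python3 - <<'E'
from h import *
T=cam('top');S=cam('side')
print('plug top',tri(T,(180+57/2.7,90+288/2.7),S,(210+208/2.8,130+398/2.8)))
a=onz(T,[(290+330/4.4,95+228/4.4),(180+412/2.7,90+150/2.7)],.144);print(a,np.diff(a,axis=0))
print(arm.close_job())
E
```

```text
plug top (array([0.54241936, 0.29815985, 0.13038197]), np.float64(0.00020627249819177504))
[[ 0.6740755  -0.10020742  0.144     ]
 [ 0.67544027 -0.02057787  0.144     ]] [[0.00136477 0.07962955 0.        ]]
the job is handed in; nothing more can be done
None
```

The job is done and handed in at about 31.4 s of the 64 s allowed.

- **Plug rocked and drawn out:** I leaned it about 12–13° to each side with 5–6 N until both lips gave way. I then gripped the handle and drew it straight out along the port, with under 2 N of resistance at the checks along the way. Later pictures show both lips pushed back and the port open.
- **Plug placed:** The tool only points down, so I turned the plug upright by pressing its lower end against the outside of the tin, with about 7 N. I then lowered it into the empty place until it met the floor and let go.
- **Selector:** I pushed it left until it met a hard stop at 12–15 N. The top camera puts its travel at about 80 mm.

**Last checks:**
- The plug stands in the gap among the pots. Its top triangulates to (0.542, 0.298, 0.130) m; 0.127 m high was expected.
- All six pots look upright.
- The oil bottle, slide box and look-alikes appear unmoved; I did not measure them again.
- The gripper touches nothing.

**Disagreement:** The plug met the tin's floor about 5 mm lower than my grasp height predicted, while the wrist picture matched the predicted grasp. I took this as a height offset of a few mm, because the contact was firm and the plug then stood freely.

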